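# Fetch the menorah cups from under the glass shelf with a reacher

## Robot

A 6-joint arm with a two-finger parallel gripper is mounted at the origin on the work surface. World frame = base frame: x ahead of the robot, y to its left, z up, the work surface at z = 0. Lengths are in m, angles in rad, forces in N, time in s.
With the tool pointing down it reaches from about 0.25 to 0.725 m from the base axis. Payload 4 kg.
Tool frame: the origin (TCP) lies midway between the tips of the shut fingers; the grasp point (between the pads) lies 19 mm behind it; z points along the fingers, y is the line along which they close (so a half turn about z gives the same grasp; the last joint's range is limited). The gripper opens to 85 mm and grips with 20 to 120 N. Pads are 22 mm wide; open, the fingers measure 114 mm over their backs; the gripper's body (76 mm by 85 mm) begins 54 mm behind the grasp point. The pads swing forward as they close: fully open they stand 13 mm farther back than shut.
Start: joints at [-1.24, 0.241, 0.005, 1.335, 0, 1.571], TCP at [0.162, -0.473, 0.231] pointing down, gripper open.
Joint ranges: [-2.72, 2.72], [-1.05, 1.87], [-1.09, 1.28], [-1.99, 2.15], [-1.42, 1.44], [-3.14, 3.14]. Speed limits (rad/s): [2.79, 2.79, 3.14, 3.14, 3.14, 3.14].

## Interface

Orientations are given as a unit quaternion [x, y, z, w].
In Python, from workcell import bot gives the robot as it stands. The module is installed in compiled form; this text tells all that it offers.
- The arm moves only by the tool jog_arm, never from a script. Its argument "deltas" is a list of rows, each an object with "fingers": the opening, from 0 (shut) to 1 (fully open); "delta_pos": the shift along the tool's x, y, z normalised to -1 to 1, where 1 is 300 mm, a list of three; "yaw": the turn about the tool's z normalised to -1 to 1, where 1 is pi/4 rad. A call has 1 to 12 rows; each row is the pose to reach, as a shift and turn from the pose commanded when the call began, along the tool's axes at that moment; what a row does not reach only later rows make up. A row lasts 1/10 s, in which the tool goes at most 50 mm and 8.59 degrees, less where a joint would pass 70% of its speed; a pose out of reach is approached as far as the arm can. A call with a number of a shift or a turn outside -1 to 1 is refused whole. A call with a gripper value outside its range is refused whole. The fingers move at their own pace and stop on an object; the grip force is fixed at half the most. Time passes only in rows, so rows that repeat a pose let the fingers close. It gives the time, the measured TCP pose, the force, the opening and the grip force at its end, in the units of the state.
- bot.get_obs(): the state, without advancing time (a new reading comes with each control period).
- bot.camera(name): name is "scene" or "top" or "wrist"; returns a dict with "image" (420x560x3 uint8, red, green, blue), "range_z" (420x560 float32, m along the optical axis (not along the pixel's ray), 0 where there is no reading), "fx", "fy", "cx", "cy" (pixels), "rvec" (rotation vector, rad) and "tvec" (3), from world to camera coordinates, as OpenCV has them. Camera axes: x right, y down, z forward; pixel columns grow to the right and rows downward; lengths in m; the calibration is good to about 2 mm. A picture is of the moment at which its call begins.
- bot.job_done(): hands the job in; it is judged then, once.
The state is a dict: "clock": time; "joint_pos": joint angles; "joint_vel": joint speeds; "tau": joint torques, N m; "eef_pos": TCP position; "tool_rot": TCP orientation; "ft_force": force on the tool from outside, world axes, zero at the start; "ft_torque": the same for the moment, N m; "grip_width": finger opening in m; "grasp_force": force on a finger pad.
Only numpy, scipy, OpenCV 4.12 (cv2) and the standard library are available. Lean on these libraries where they do the work, as an engineer would, in place of code of your own. Each camera call takes 0.05 s, during which the arm holds its last target. There are 200 camera calls.

## Task

Steel cups of the menorah have been left in the low space under the folding glass shelf. Pull the red lock slide of the wooden dock fully back to free the reacher, take the reacher by its handle, reach in under the shelf and squeeze its trigger to grip the cups in its jaws, and stand every cup upright inside the steel tray, touching the cups with the reacher only. Then stand the reacher back in its dock with its tail under the lock, push the lock slide fully home again, and leave the menorah, jar and dreidel undisturbed.

Things in the scene. Friction and masses are not known exactly. Their poses are not given: they have to be found in the camera images.
- cup1: upright steel cup, 46 mm in diameter, 60 mm tall, 90 g, treat as a solid cylinder; origin at the centre of its underside, z up. Two or three of cup1 to cup3 are present (absent ones read None), about 115 mm apart on the sill under the shelf, centres 50 to 75 mm behind its front edge at the start
- cup2: a cup like cup1
- cup3: a cup like cup1
- shelf: clear folding shelf, fixed: a transparent slab 240 mm deep (x) by 400 mm wide (y), 8 mm thick, its underside 90 mm above the sill, its top at 98 mm. Origin on the sill below the middle of its front edge (the edge facing the robot), x points backwards under the shelf, y along the edge. Front and sides below it are open; two thin legs at the back corners (x 215 to 229 mm, y +-185 mm)
- tray: fixed steel tray, outside 174 mm (x) by 144 mm (y), floor 4 mm thick, rim 12 mm above the sill (8 mm above the tray floor) and 4 mm thick, inside 166 by 136 mm. Origin on the sill below its centre, z up
- reacher: pick-up tool, loose, 0.45 kg, balanced near its handle, stands on a flat sole. Origin under the middle of the handle on the sole's underside; x points along the boom to the jaws, z up. Sole 8 mm thick, x -50 to +20, y +-30 mm; behind it a steel tail 8 mm thick, x -90 to -50, y +-15 mm. Boom 16 mm thick at z 44 mm; cross head 94 mm wide (y) at x 108 to 122, z 38 to 58 mm
- jaw_left: orange jaw plate at y > 0 of the reacher: 46 mm long (reacher x 129 to 175 mm), 6 mm thick, z 2 to 46 mm above the sole, inner face at y = 40 mm minus the trigger travel. Origin is that of the reacher, moving with the jaw
- jaw_right: the other jaw, mirrored: inner face at y = -(40 mm minus the trigger travel)
- trigger (a joint): travel of the reacher's trigger, m: 0 free, 0.020 fully squeezed. A spring presses it out with 12 N at 0, 20 N at 0.020, enough for a part-closed grip to carry the empty reacher with jaws open. Each jaw moves inward by the same travel: clear opening 80 mm minus twice the travel; a cup is gripped at about 0.017. Half the finger force beyond the spring goes to each jaw
- jaw_mid (a point): point midway between the jaws, 150 mm ahead of the reacher's origin and 24 mm above its sole
- handle (a point): middle of the handle's gripping zone, 120 mm above the sole. Gripped from above: one finger on the blue palm face (y -30 mm, z 10 to 148, x +-18 mm), one on the red trigger pad (y +30 mm when free, z 84 to 149, x +-17 mm): 60 mm wide, 40 mm fully squeezed. The palm is fixed, so a squeeze by two equally moving fingers shifts the reacher to its +y by half the travel
- dock: fixed wooden dock. Origin on the sill below the reacher's seat; x is the direction in which the docked reacher points, z up. Base plate 4 mm thick; low walls to z 14 mm around the sole with 8 mm play all round, a gap in the rear wall for the tail. The docked reacher has its origin at x 0, y 0, z 4 mm of the dock and the same heading
- dock_seat (a point): where the origin of the docked reacher belongs, 4 mm above the dock's origin
- lock (a joint): travel of the dock's lock slide, m: 0 pushed home (its tongue, underside at z 16 mm, reaches to dock x -70 mm and covers the docked reacher's tail, 4 mm above it), 0.045 pulled back along dock -x to its end stop (tail free). About 1.5 N of friction; it stays where left
- lock_knob (a point): on the red knob of the lock slide, 48 mm above the sill, moves with it. Knob 20 mm (dock x) by 26 mm (y), z 24 to 66 mm. At lock 0 it is at dock x = -140 mm
- menorah: wooden menorah bar with steel cups, 540 by 70 mm, 70 to 100 mm high, loose on the sill at the left; leave alone. Origin centre of its underside, x along the bar
- jar: cork-topped glass jar, 68 mm diameter, 97 mm tall, loose on the shelf's rear right; leave alone. Origin centre of its underside
- dreidel: blue ceramic dreidel lying on its side, 42 mm square, 90 mm long, loose on the shelf's rear left; leave alone. Origin centre of its underside

How it is judged:
By the outcome, as a careful person would: the job done as asked, in the order asked, and still so for the second after the job is handed in, with the robot touching nothing.
Of cup1, cup2, cup3 only 2 to 3 are there at a start; the rules pass over those that are not, and their reading is None.
At some moment in a run one of cup1, cup2, cup3 may be knocked a few centimetres aside while the robot is not near it.
It also fails if it takes over 208 s, if anything falls off the work surface, if the arm or the gripper's body presses on something with over 40 N, if the wrist force passes 120 N, or if a joint passes its speed limit or range.

## Working session

There is one attempt and no reset: what is moved stays moved. The work goes in short steps, Python scripts to look and compute and a tool call to move; the robot and the scene stay as the last step left them, time stands still between calls to the robot, and variables do not carry over. Pictures are saved under pics/ and viewed, at most 15 in all, crops included, and the job is handed in when it is done.

Besides the shell and the picture viewer there is one more tool, called after "Emit:" by a JSON object that holds its "fn" and its "kwargs". jog_arm: Moves the arm, as the interface text tells. Scaled input: -1 to 1 covers 300 mm each way for a shift and pi/4 rad each way for a turn. Its arguments: {"type":"object","properties":{"deltas":{"type":"array","items":{"type":"object","properties":{"fingers":{"type":"number"},"delta_pos":{"type":"array","items":{"type":"number"}},"yaw":{"type":"number"}}}}},"required":["deltas"]}

```bash
mkdir -p pics; cat > h.py <<'E'
import numpy as np, cv2
from workcell import bot
def cam(n):
    c=bot.camera(n); c['R']=cv2.Rodrigues(np.array(c['rvec'],float))[0]; c['t']=np.array(c['tvec'],float).ravel(); return c
def save(c,name,crop=None,s=1):
    im=c['image'][:,:,::-1]
    if crop: a,b,d,e=crop; im=im[b:e,a:d]
    if s!=1: im=cv2.resize(im,None,fx=s,fy=s,interpolation=cv2.INTER_CUBIC)
    cv2.imwrite('pics/'+name,im)
def ray(c,u,v):
    d=c['R'].T@np.array([(u-c['cx'])/c['fx'],(v-c['cy'])/c['fy'],1]); o=-c['R'].T@c['t']; return o,d
def atz(c,u,v,z):
    o,d=ray(c,u,v); return o+d*(z-o[2])/d[2]
def dep(c,u,v):
    o,d=ray(c,u,v); return o+d*c['range_z'][int(v),int(u)]
def cloud(c):
    v,u=np.mgrid[:420,:560]; o,_=ray(c,0,0)
    d=np.stack([(u-c['cx'])/c['fx'],(v-c['cy'])/c['fy'],np.ones(u.shape)],-1)*c['range_z'][...,None]
    return d@c['R']+o
def st():
    o=bot.get_obs(); print({k:np.round(o[k],4).tolist() for k in ['clock','joint_pos','eef_pos','tool_rot','ft_force','grip_width','grasp_force']})
E
python3 - <<'E'
from h import *
st()
for n in ['top','scene']:
    c=cam(n); save(c,n+'0.png',s=1.42); print(n,c['fx'],-c['R'].T@c['t'],c['R'].round(2).tolist())
    np.savez(n+'0.npz',**c)
E
```

```text
{'clock': 0.0, 'joint_pos': [-1.24, 0.2414, 0.0037, 1.3352, -0.0, 1.5708], 'eef_pos': [0.1622, -0.4723, 0.2304], 'tool_rot': [0.9863, 0.1647, -0.0002, -0.001], 'ft_force': [-0.5297, -0.7431, 0.5081], 'grip_width': 0.0853, 'grasp_force': 0.0}
top 530.4900730694424 [0.36857378 0.06547875 1.55370196] [[0.01, -1.0, -0.01], [-0.99, -0.01, -0.16], [0.16, 0.01, -0.99]]
scene 397.88302554097453 [1.0451042  0.90773077 0.96621694] [[-0.88, 0.47, 0.02], [0.3, 0.6, -0.74], [-0.36, -0.65, -0.67]]
```

View pics/top0.png

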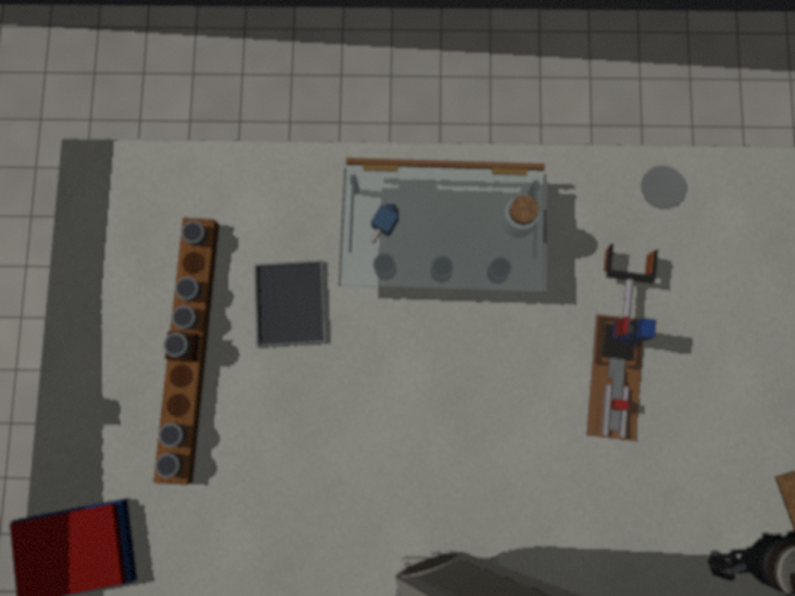

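View pics/scene0.png

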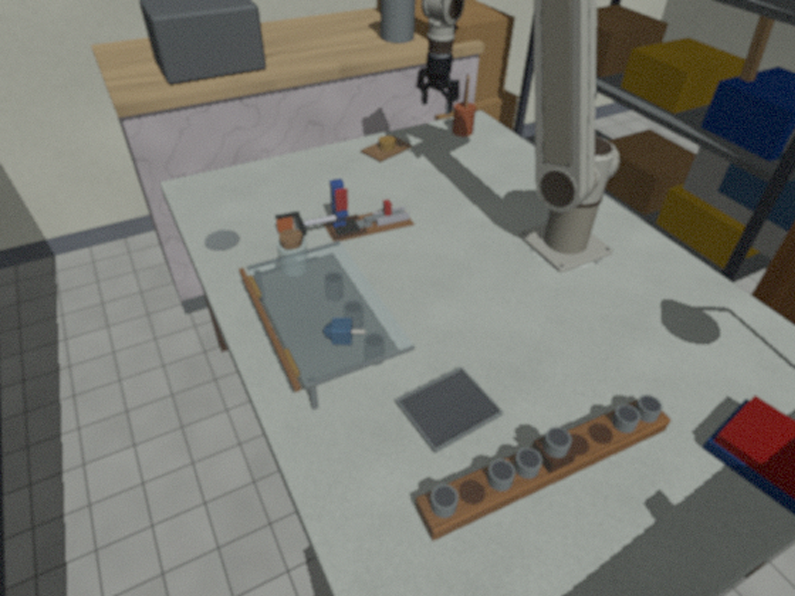

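Three cups stand under the shelf (overview pixels ~(385,267), (442,268), (499,270)). The tray is at (290,303), and the dock with the reacher is at (620,370). I'll crop in closer.

```bash
python3 - <<'E'
from h import *
c=dict(np.load('top0.npz'))
save(c,'dock.png',(400,165,480,315),4)
save(c,'shelf.png',(170,105,395,250),3.5)
E
```

```text
(no output)
```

View pics/dock.png

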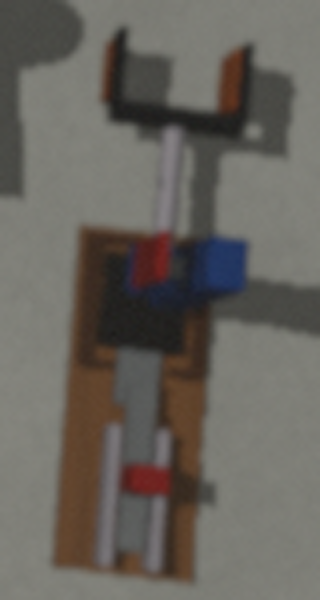

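View pics/shelf.png

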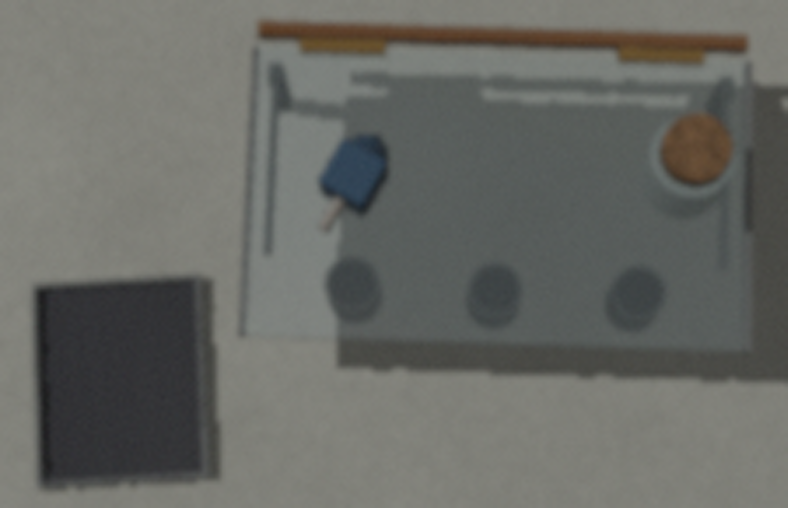

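```bash
cat > m.py <<'E'
from h import *
c=dict(np.load('top0.npz'))
D=lambda x,y:((x+.5)/4-.5+400,(y+.5)/4-.5+165)
S=lambda x,y:((x+.5)/3.5-.5+170,(y+.5)/3.5-.5+105)
def p(n,f,x,y,z):
    u,v=f(x,y); q=atz(c,u,v,z); d=dep(c,round(u),round(v)); print(n,(q*1e3).round(0)[:2],'depth',(d*1e3).round(0))
for a in [('knob',D,151,480,.066),('boomF',D,175,132,.056),('boomB',D,163,225,.056),('headL',D,107,108,.062),('headR',D,243,127,.062),('palm',D,224,257,.152),('trig',D,154,250,.153),
 ('baseFL',D,80,228,.004),('baseRL',D,55,567,.004),('baseRR',D,192,582,.004),('soleRL',D,97,340,.012),('soleRR',D,183,348,.012),('tailpt',D,138,375,.012),
 ('trayFL',S,36,287,.012),('trayFR',S,205,277,.012),('trayRL',S,40,488,.012),('trayRR',S,210,478,.012),('traymid',S,120,380,.004),
 ('shFL',S,243,336,.098),('shFR',S,750,350,.098),('shBL',S,258,45,.098),('shBR',S,748,62,.098),
 ('cupL',S,353,282,.06),('cupM',S,494,290,.06),('cupR',S,638,292,.06),('dreid',S,355,172,.14),('jar',S,697,148,.195)]: p(*a)
P=cloud(c)
m=(P[...,0]>.2)&(P[...,1]<-.25)&(P[...,1]>-.55)&(P[...,0]<.75)
for lo,hi,n in [(.056,.075,'knob/head'),(.13,.17,'handle'),(.040,.06,'boom/jaws')]:
    k=m&(P[...,2]>lo)&(P[...,2]<hi); Q=P[k]; print(n,len(Q)); 
    for a in np.arange(.25,.7,.02):
        s=Q[(Q[:,0]>=a)&(Q[:,0]<a+.02)]
        if len(s): print('  %.2f'%a,len(s),(s[:,1].min()*1e3).round(),(s[:,1].max()*1e3).round(),(s.mean(0)*1e3).round())
E
python3 m.py
```

```text
knob [ 399. -331.] depth [ 398. -331.   62.]
boomF [ 646. -358.] depth [ 646. -358.   52.]
boomB [ 579. -348.] depth [ 578. -345.   61.]
headL [ 662. -309.] depth [ 674. -324.   -4.]
headR [ 649. -405.] depth [ 651. -405.   59.]
palm [ 544. -361.] depth [ 543. -360.  157.]
trig [ 548. -314.] depth [ 550. -317.  144.]
baseFL [ 583. -301.] depth [ 582. -303.    1.]
baseRL [ 337. -277.] depth [ 338. -278.   -4.]
baseRR [ 328. -375.] depth [ 329. -375.    5.]
soleRL [ 500. -309.] depth [ 499. -310.   10.]
soleRR [ 495. -371.] depth [ 495. -372.    4.]
tailpt [ 475. -338.] depth [ 476. -338.   12.]
trayFL [677. 408.] depth [677. 410.   5.]
trayFR [687. 265.] depth [690. 268.  -2.]
trayRL [506. 397.] depth [507. 399.   5.]
trayRR [517. 255.] depth [519. 256.  -2.]
traymid [599. 335.] depth [600. 335.   7.]
shFL [622. 222.] depth [638. 233.   3.]
shFR [ 616. -181.] depth [ 632. -198.   -0.]
shBL [864. 217.] depth [863. 218.  97.]
shBR [ 854. -182.] depth [ 854. -181.  102.]
cupL [675. 137.] depth [667. 137. 102.]
cupM [670.  22.] depth [660.  22.  99.]
cupR [670. -96.] depth [662. -92. 100.
[... 567 characters left out ...]
79. -363.   62.]
  0.69 38 -416.0 -315.0 [ 700. -369.   61.]
handle 232
  0.51 41 -373.0 -316.0 [ 526. -356.  148.]
  0.53 131 -375.0 -314.0 [ 540. -347.  151.]
  0.55 60 -376.0 -315.0 [ 556. -344.  151.]
boom/jaws 340
  0.37 2 -337.0 -337.0 [ 390. -337.   54.]
  0.39 17 -340.0 -317.0 [ 400. -322.   51.]
  0.51 12 -368.0 -348.0 [ 525. -355.   51.]
  0.55 4 -356.0 -352.0 [ 566. -354.   52.]
  0.57 29 -358.0 -341.0 [ 583. -349.   54.]
  0.59 32 -360.0 -344.0 [ 600. -352.   55.]
  0.61 34 -363.0 -345.0 [ 619. -354.   54.]
  0.63 57 -405.0 -350.0 [ 642. -367.   53.]
  0.65 71 -408.0 -312.0 [ 658. -354.   55.]
  0.67 36 -413.0 -313.0 [ 680. -372.   51.]
  0.69 32 -416.0 -315.0 [ 700. -377.   53.]
```

The docked reacher's origin comes out near (0.540, -0.346) with a heading of about -6°. The knob's and handle's distances and heights match the given sizes. The tray centre is (0.597, 0.331) with heading 3.8°, and the cups are near x 0.67 at y 0.137, 0.022 and -0.096. First I'll write a small planner, then pull the lock.

```bash
cat >> h.py <<'E'
def psi():
    q=bot.get_obs()['tool_rot']; return 2*np.degrees(np.arctan2(q[1],q[0]))
def rows(*T, start=None):
    """targets (x,y,z mm, psi deg) -> units from start pose (x,y,z,psi)"""
    if start is None: start=list(np.array(bot.get_obs()['eef_pos'])*1e3)+[psi()]
    s=np.array(start,float); a=np.radians(s[3]); print('start',s.round(1))
    for t in T:
        w=np.array(t[:3])-s[:3]
        d=[w[0]*np.cos(a)+w[1]*np.sin(a), w[0]*np.sin(a)-w[1]*np.cos(a), -w[2]]
        y=(s[3]-t[3]+180)%360-180
        print(t,'->',(np.array(d)/300).round(3).tolist(),'yaw',round(y/45,3))
E
python3 -c "
from h import *
rows((400,-331,130,-6),(400,-331,32,-6))"
```

```text
start [ 162.2 -472.3  230.5   19. ]
(400, -331, 130, -6) -> [0.903, -0.188, 0.335] yaw 0.554
(400, -331, 32, -6) -> [0.903, -0.188, 0.662] yaw 0.554
```

Emit:
{"fn": "jog_arm", "kwargs": {"deltas": [{"delta_pos": [0.15,-0.03,0.05],"yaw": 0.1,"fingers": 0.7},{"delta_pos": [0.3,-0.06,0.1],"yaw": 0.2,"fingers": 0.7},{"delta_pos": [0.45,-0.09,0.16],"yaw": 0.3,"fingers": 0.7},{"delta_pos": [0.6,-0.125,0.22],"yaw": 0.4,"fingers": 0.7},{"delta_pos": [0.75,-0.156,0.28],"yaw": 0.5,"fingers": 0.7},{"delta_pos": [0.86,-0.18,0.32],"yaw": 0.554,"fingers": 0.7},{"delta_pos": [0.903,-0.188,0.335],"yaw": 0.554,"fingers": 0.7},{"delta_pos": [0.903,-0.188,0.335],"yaw": 0.554,"fingers": 0.7}]}}

```text
clock: 0.9
eef_pos: [0.4008, -0.3302, 0.1297]
tool_rot: [0.999, -0.05, -0.001, -0.001]
ft_force: [0.2, 0.1, -0.6]
grip_width: 0.0599
grasp_force: 0.0
```

```bash
python3 -c "
from h import *
st(); c=cam('wrist'); save(c,'w1.png'); np.savez('w1.npz',**c)
rows((400,-331,32,-6))"
```

```text
{'clock': 0.9, 'joint_pos': [-0.689, 0.3469, -0.123, 1.1034, -0.0002, 2.5532], 'eef_pos': [0.4008, -0.3302, 0.1297], 'tool_rot': [0.9987, -0.0503, -0.001, -0.0006], 'ft_force': [0.2083, 0.0782, -0.6441], 'grip_width': 0.0599, 'grasp_force': 0.0}
start [ 400.  -331.3  130.4   -5.9]
(400, -331, 32, -6) -> [-0.0, -0.001, 0.328] yaw 0.003
```

View pics/w1.png

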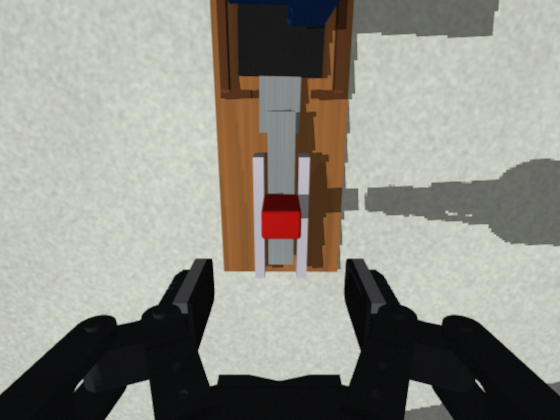

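The wrist view shows the red knob at (281,220), centred between the fingers, with its rails at x 258 and 303. The handle grasp will need a half turn to stay inside the last joint's range. I'll check the knob position, then descend.

```bash
python3 -c "
from h import *
c=dict(np.load('w1.npz'))
for u,v,z in [(281,222,.066),(281,209,.066),(281,237,.066),(239,76,.012),(323,76,.012),(258,155,.02),(303,155,.02)]: print((atz(c,u,v,z)*1e3).round(1),(dep(c,u,v)*1e3).round(1))"
```

```text
[ 400.9 -330.4   66. ] [ 400.5 -330.4   65.1]
[ 409.7 -331.3   66. ] [ 409.2 -331.2   64.4]
[ 390.4 -329.4   66. ] [ 390.5 -329.4   66.3]
[ 494.7 -309.7   12. ] [ 495.2 -308.8    3.5]
[ 488.6 -369.6   12. ] [ 488.9 -370.5    4.4]
[ 438.2 -317.1   20. ] [ 437.9 -317.    18. ]
[ 434.8 -350.4   20. ] [ 434.6 -350.5   18.3]
```

Emit:
{"fn": "jog_arm", "kwargs": {"deltas": [{"delta_pos": [0,-0.003,0.12],"yaw": 0,"fingers": 0.7},{"delta_pos": [0,-0.003,0.24],"yaw": 0,"fingers": 0.7},{"delta_pos": [0,-0.003,0.31],"yaw": 0,"fingers": 0.7},{"delta_pos": [0,-0.003,0.323],"yaw": 0,"fingers": 0.4},{"delta_pos": [0,-0.003,0.323],"yaw": 0,"fingers": 0.1},{"delta_pos": [0,-0.003,0.323],"yaw": 0,"fingers": 0.1},{"delta_pos": [0,-0.003,0.323],"yaw": 0,"fingers": 0.1},{"delta_pos": [0,-0.003,0.323],"yaw": 0,"fingers": 0.1},{"delta_pos": [0,-0.003,0.323],"yaw": 0,"fingers": 0.1}]}}

```text
clock: 1.85
eef_pos: [0.4008, -0.3313, 0.035]
tool_rot: [0.999, -0.052, 0.001, 0.001]
ft_force: [-1.7, 0.4, 3.0]
grip_width: 0.0254
grasp_force: 61.0
```

Emit:
{"fn": "jog_arm", "kwargs": {"deltas": [{"delta_pos": [-0.03,0,0],"yaw": 0,"fingers": 0.1},{"delta_pos": [-0.06,0,0],"yaw": 0,"fingers": 0.1},{"delta_pos": [-0.09,0,0],"yaw": 0,"fingers": 0.1},{"delta_pos": [-0.12,0,0],"yaw": 0,"fingers": 0.1},{"delta_pos": [-0.14,0,0],"yaw": 0,"fingers": 0.1},{"delta_pos": [-0.155,0,0],"yaw": 0,"fingers": 0.1},{"delta_pos": [-0.16,0,0],"yaw": 0,"fingers": 0.1},{"delta_pos": [-0.16,0,0],"yaw": 0,"fingers": 0.1}]}}

```text
clock: 2.65
eef_pos: [0.3576, -0.3269, 0.035]
tool_rot: [0.999, -0.051, 0.006, 0.001]
ft_force: [15.1, 0.9, -3.4]
grip_width: 0.0251
grasp_force: 60.1
```

Contact force at the end stop is 15 N. I'll release, rise and start the half turn.

Emit:
{"fn": "jog_arm", "kwargs": {"deltas": [{"delta_pos": [0,0,0],"yaw": 0,"fingers": 0.7},{"delta_pos": [0,0,0],"yaw": 0,"fingers": 0.7},{"delta_pos": [0,0,0],"yaw": 0,"fingers": 0.7},{"delta_pos": [0,0,-0.12],"yaw": 0,"fingers": 1},{"delta_pos": [0,0,-0.26],"yaw": 0,"fingers": 1},{"delta_pos": [0,0,-0.4],"yaw": -0.16,"fingers": 1},{"delta_pos": [0,0,-0.54],"yaw": -0.34,"fingers": 1},{"delta_pos": [0,0,-0.65],"yaw": -0.52,"fingers": 1},{"delta_pos": [0,0,-0.65],"yaw": -0.7,"fingers": 1},{"delta_pos": [0,0,-0.65],"yaw": -0.88,"fingers": 1},{"delta_pos": [0,0,-0.65],"yaw": -1,"fingers": 1}]}}

```text
clock: 3.75
eef_pos: [0.3519, -0.3257, 0.229]
tool_rot: [0.942, 0.336, -0.0, -0.0]
ft_force: [0.0, -0.7, -0.7]
grip_width: 0.0854
grasp_force: 0.0
```

Emit:
{"fn": "jog_arm", "kwargs": {"deltas": [{"delta_pos": [0,0,0],"yaw": -0.18,"fingers": 1},{"delta_pos": [0,0,0],"yaw": -0.36,"fingers": 1},{"delta_pos": [0,0,0],"yaw": -0.54,"fingers": 1},{"delta_pos": [0,0,0],"yaw": -0.72,"fingers": 1},{"delta_pos": [0,0,0],"yaw": -0.9,"fingers": 1},{"delta_pos": [0,0,0],"yaw": -1,"fingers": 1}]}}

```text
clock: 4.35
eef_pos: [0.3517, -0.3255, 0.2284]
tool_rot: [0.742, 0.671, -0.0, -0.001]
ft_force: [-1.0, -0.1, -0.3]
grip_width: 0.0855
grasp_force: 0.0
```

Emit:
{"fn": "jog_arm", "kwargs": {"deltas": [{"delta_pos": [0,0,0],"yaw": -0.18,"fingers": 1},{"delta_pos": [0,0,0],"yaw": -0.36,"fingers": 1},{"delta_pos": [0,0,0],"yaw": -0.54,"fingers": 1},{"delta_pos": [0,0,0],"yaw": -0.72,"fingers": 1},{"delta_pos": [0,0,0],"yaw": -0.9,"fingers": 1},{"delta_pos": [0,0,0],"yaw": -1,"fingers": 1}]}}

```text
clock: 4.95
eef_pos: [0.3517, -0.3255, 0.2284]
tool_rot: [0.429, 0.903, -0.0, -0.001]
ft_force: [0.8, -0.6, 0.4]
grip_width: 0.0855
grasp_force: 0.0
```

Emit:
{"fn": "jog_arm", "kwargs": {"deltas": [{"delta_pos": [0,0,0],"yaw": -0.18,"fingers": 1},{"delta_pos": [0,0,0],"yaw": -0.36,"fingers": 1},{"delta_pos": [0,0,0],"yaw": -0.54,"fingers": 1},{"delta_pos": [0,0,0],"yaw": -0.72,"fingers": 1},{"delta_pos": [0,0,0],"yaw": -0.9,"fingers": 1},{"delta_pos": [0,0,0],"yaw": -1,"fingers": 1}]}}

```text
clock: 5.55
eef_pos: [0.3517, -0.3255, 0.2284]
tool_rot: [0.05, 0.999, 0.0, -0.001]
ft_force: [0.4, -0.6, -1.0]
grip_width: 0.0853
grasp_force: 0.0
```

```bash
python3 -c "
from h import *
st(); rows((540,-345.5,220,174),(540,-345.5,101,174))
c=cam('top'); P=cloud(c); im=c['image'].astype(int)
red=(im[...,0]>110)&(im[...,1]<70)&(im[...,2]<70)&(P[...,1]<-.25)&(P[...,0]<.45)&(P[...,0]>.3)
k=red&(P[...,2]>.055); print('knob',k.sum(),np.median(P[k],0))"
```

```text
{'clock': 5.55, 'joint_pos': [-0.7464, 0.2021, -0.052, 1.3182, -0.0005, -0.6459], 'eef_pos': [0.3517, -0.3255, 0.2284], 'tool_rot': [0.0502, 0.9987, 0.0003, -0.0007], 'ft_force': [0.3796, -0.5804, -1.0165], 'grip_width': 0.0853, 'grasp_force': 0.0}
start [ 351.7 -325.5  228.4  174.2]
(540, -345.5, 220, 174) -> [-0.631, -0.003, 0.028] yaw 0.005
(540, -345.5, 101, 174) -> [-0.631, -0.003, 0.425] yaw 0.005
knob 0 [nan nan nan]
  return _methods._mean(a, axis=axis, dtype=dtype,
  ret = um.true_divide(
```

Emit:
{"fn": "jog_arm", "kwargs": {"deltas": [{"delta_pos": [-0.13,0,0.02],"yaw": 0.005,"fingers": 1},{"delta_pos": [-0.27,0,0.02],"yaw": 0.005,"fingers": 1},{"delta_pos": [-0.41,0,0.02],"yaw": 0.005,"fingers": 1},{"delta_pos": [-0.54,0,0.02],"yaw": 0.005,"fingers": 1},{"delta_pos": [-0.62,-0.003,0.02],"yaw": 0.005,"fingers": 1},{"delta_pos": [-0.631,-0.003,0.02],"yaw": 0.005,"fingers": 1},{"delta_pos": [-0.631,-0.003,0.02],"yaw": 0.005,"fingers": 1}]}}

```text
clock: 6.3
eef_pos: [0.5403, -0.3461, 0.2217]
tool_rot: [0.054, 0.999, 0.0, -0.001]
ft_force: [-0.2, 0.5, 0.2]
grip_width: 0.085
grasp_force: 0.0
```

```bash
python3 -c "
from h import *
st(); rows((540,-345.5,101,174))
c=cam('wrist'); save(c,'w2.png'); np.savez('w2.npz',**c)
c=cam('top'); P=cloud(c); im=c['image'].astype(int)
k=(im[...,0]>1.8*im[...,1])&(P[...,1]<-.25)&(P[...,0]<.45)&(P[...,0]>.3)&(P[...,2]>.055); print('knob',k.sum(),np.median(P[k],0) if k.any() else '')"
```

```text
{'clock': 6.3, 'joint_pos': [-0.5695, 0.5385, 0.422, 1.4567, -0.0004, -0.4608], 'eef_pos': [0.5403, -0.3461, 0.2217], 'tool_rot': [0.0543, 0.9985, 0.0004, -0.0012], 'ft_force': [-0.1872, 0.4547, 0.1824], 'grip_width': 0.085, 'grasp_force': 0.0}
start [ 540.3 -346.1  221.7  173.8]
(540, -345.5, 101, 174) -> [0.001, 0.002, 0.402] yaw -0.005
knob 0
```

View pics/w2.png

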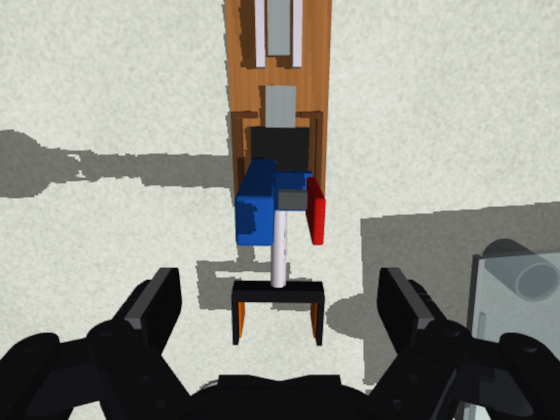

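The view shows the handle centred between the fingers: blue palm at (255,218), red trigger at (318,215). The tail end at v 86 is clear of the tongue at v 55. I'll verify the tongue position numerically, then descend.

```bash
python3 -c "
from h import *
c=dict(np.load('w2.npz'))
for u,v,z in [(279,54,.024),(281,86,.012),(255,244,.152),(255,196,.152),(238,220,.152),(324,215,.153),(236,291,.062),(321,291,.062)]: print((atz(c,u,v,z)*1e3).round(1),(dep(c,u,v)*1e3).round(1))"
```

```text
[ 425.4 -332.2   24. ] [ 425.4 -332.2   23.4]
[ 453.  -333.2   12. ] [ 452.9 -333.2   11.2]
[ 555.9 -363.   152. ] [ 555.  -362.7  154.1]
[ 522.2 -358.6  152. ] [ 522.2 -358.6  151.9]
[ 537.4 -372.   152. ] [ 536.5 -371.6  154.4]
[ 539.7 -314.9  153. ] [ 540.1 -314.8  151.9]
[ 644.9 -400.1   62. ] [ 645.3 -400.2   61.2]
[ 654.3 -314.3   62. ] [ 654.2 -314.3   62.1]
```

Emit:
{"fn": "jog_arm", "kwargs": {"deltas": [{"delta_pos": [0.001,0.002,0.1],"yaw": -0.005,"fingers": 1},{"delta_pos": [0.001,0.002,0.2],"yaw": -0.005,"fingers": 1},{"delta_pos": [0.001,0.002,0.3],"yaw": -0.005,"fingers": 1},{"delta_pos": [0.001,0.002,0.37],"yaw": -0.005,"fingers": 1},{"delta_pos": [0.001,0.002,0.395],"yaw": -0.005,"fingers": 1},{"delta_pos": [0.001,0.002,0.395],"yaw": -0.005,"fingers": 0.9},{"delta_pos": [0.001,0.002,0.395],"yaw": -0.005,"fingers": 0.8},{"delta_pos": [0.001,0.002,0.395],"yaw": -0.005,"fingers": 0.7},{"delta_pos": [0.001,0.002,0.395],"yaw": -0.005,"fingers": 0.65},{"delta_pos": [0.001,0.002,0.395],"yaw": -0.005,"fingers": 0.65},{"delta_pos": [0.001,0.002,0.395],"yaw": -0.005,"fingers": 0.65}]}}

```text
clock: 7.5
eef_pos: [0.5415, -0.3473, 0.1075]
tool_rot: [0.052, 0.999, -0.002, 0.002]
ft_force: [-1.7, -1.2, 5.8]
grip_width: 0.0558
grasp_force: 14.4
```

Lock is fully back: the tongue is at dock x -115 mm. The handle is gripped, so I'll lift.

Emit:
{"fn": "jog_arm", "kwargs": {"deltas": [{"delta_pos": [0,0,-0.02],"yaw": 0,"fingers": 0.64},{"delta_pos": [0,0,-0.05],"yaw": 0,"fingers": 0.64},{"delta_pos": [0,0,-0.09],"yaw": 0,"fingers": 0.64},{"delta_pos": [0,0,-0.13],"yaw": 0,"fingers": 0.64},{"delta_pos": [0,0,-0.17],"yaw": 0,"fingers": 0.64},{"delta_pos": [0,0,-0.2],"yaw": 0,"fingers": 0.64},{"delta_pos": [0,0,-0.2],"yaw": 0,"fingers": 0.64}]}}

```text
clock: 8.2
eef_pos: [0.5417, -0.3463, 0.1668]
tool_rot: [0.052, 0.999, -0.001, 0.002]
ft_force: [0.3, -0.0, -4.1]
grip_width: 0.0548
grasp_force: 13.9
```

```bash
python3 -c "
from h import *
st(); rows((420,-250,165,178),(420,-96,165,180))
c=cam('wrist'); save(c,'w3.png'); np.savez('w3.npz',**c,eef=bot.get_obs()['eef_pos'])"
```

```text
{'clock': 8.2, 'joint_pos': [-0.5688, 0.5549, 0.307, 1.3188, 0.0, -0.4645], 'eef_pos': [0.5417, -0.3463, 0.1668], 'tool_rot': [0.0521, 0.9986, -0.001, 0.0018], 'ft_force': [0.3005, -0.0086, -4.0777], 'grip_width': 0.0548, 'grasp_force': 13.9449}
start [ 541.7 -346.3  166.8  174. ]
(420, -250, 165, 178) -> [0.437, 0.277, 0.006] yaw -0.088
(420, -96, 165, 180) -> [0.49, 0.788, 0.006] yaw -0.133
```

View pics/w3.png

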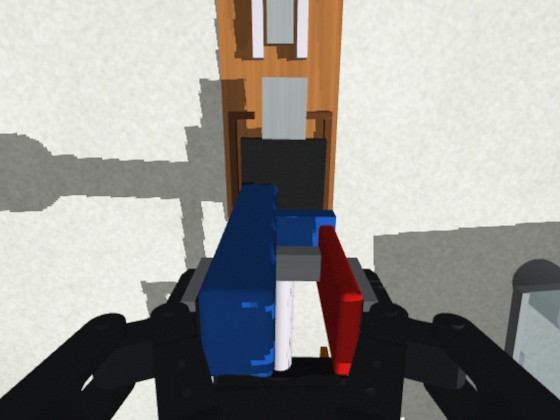

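The reacher hangs in the fingers (palm (240,290), trigger (340,310)), with its tail at (285,110) clear of the dock. I'll check its height and tilt from depth.

```bash
python3 -c "
from h import *
c=dict(np.load('w3.npz'));print(c['eef'])
P=cloud(c)
for n,(a,b,d,e) in dict(tail=(270,82,300,135),sole=(255,145,310,175),tailend=(270,79,300,81),palmtop=(215,310,265,360),boom=(278,300,286,360)).items():
    Q=P[b:e,a:d].reshape(-1,3); print(n,np.median(Q,0).round(4),Q.min(0).round(4),Q.max(0).round(4))
    A=np.c_[Q[:,:1]-Q[:,:1].mean(),np.ones(len(Q))]; print('  slope dz/dx',np.linalg.lstsq(A,Q[:,2],rcond=None)[0])
print((dep(c,263,100)*1e3).round(1),(dep(c,306,100)*1e3).round(1),(dep(c,285,79)*1e3).round(1))"
```

```text
[ 0.54118981 -0.34599949  0.16556947]
tail [ 0.4721 -0.3343  0.0711] [ 0.4548 -0.3459  0.0689] [ 0.4904 -0.3231  0.309 ]
  slope dz/dx [-0.08714326  0.07196084]
sole [ 0.5067 -0.3394  0.0711] [ 0.4632 -0.3598  0.0686] [ 0.5189 -0.3198  0.309 ]
  slope dz/dx [-1.14865685  0.07236383]
tailend [ 0.4542 -0.3325  0.0711] [ 0.4529 -0.342   0.0692] [ 0.4555 -0.3229  0.0725]
  slope dz/dx [-0.16102892  0.07116461]
palmtop [ 0.5386 -0.3581  0.2132] [ 0.4632 -0.3683  0.2111] [ 0.5505 -0.3367  0.309 ]
  slope dz/dx [-0.32178122  0.21336636]
boom [ 0.6148 -0.3511  0.115 ] [ 0.4632 -0.3561  0.113 ] [ 0.6409 -0.3367  0.309 ]
  slope dz/dx [-0.42153226  0.11572527]
[ 465.5 -348.1   70.6] [ 470.1 -314.5    2.7] [ 454.  -332.1   72. ]
```

```bash
cat >> h.py <<'E'
def cups():
    a=dict(np.load('top0.npz'))['image']; c=cam('top'); b=c['image']; g=lambda i:cv2.cvtColor(i,cv2.COLOR_RGB2GRAY)
    A,B=g(a),g(b)
    for n,(u,v,X,Y) in dict(L=(271,188,675,137),M=(311,189,670,22),R=(352,190,670,-96)).items():
        T=A[v-14:v+13,u-12:u+13]; W=B[v-40:v+41,u-40:u+41]
        r=cv2.matchTemplate(cv2.resize(W,None,fx=4,fy=4),cv2.resize(T,None,fx=4,fy=4),cv2.TM_CCOEFF_NORMED); _,m,_,l=cv2.minMaxLoc(r)
        du,dv=l[0]/4-28,l[1]/4-26; r0=r[26*4,28*4]; print(n,'score',round(m,2),'at0',round(float(r0),2),'shift mm dx,dy',round(-dv*2.81),round(-du*2.81))
    return c
E
python3 -c "
from h import *
rows((440,-230,185,177),(420,-96,185,180.5),(420,-99,185,180.5));cups()"
```

```text
start [ 541.2 -346.   165.6  174. ]
(440, -230, 185, 177) -> [0.376, 0.349, -0.065] yaw -0.066
(420, -96, 185, 180.5) -> [0.489, 0.787, -0.065] yaw -0.144
(420, -99, 185, 180.5) -> [0.487, 0.777, -0.065] yaw -0.144
L score 1.0 at0 1.0 shift mm dx,dy 0 0
M score 1.0 at0 1.0 shift mm dx,dy 0 0
R score 1.0 at0 1.0 shift mm dx,dy 0 0
```

Emit:
{"fn": "jog_arm", "kwargs": {"deltas": [{"delta_pos": [0.02,0.02,-0.065],"yaw": 0,"fingers": 0.64},{"delta_pos": [0.1,0.09,-0.065],"yaw": 0,"fingers": 0.64},{"delta_pos": [0.2,0.18,-0.065],"yaw": -0.02,"fingers": 0.64},{"delta_pos": [0.3,0.27,-0.065],"yaw": -0.04,"fingers": 0.64},{"delta_pos": [0.38,0.36,-0.065],"yaw": -0.06,"fingers": 0.64},{"delta_pos": [0.42,0.46,-0.065],"yaw": -0.08,"fingers": 0.64},{"delta_pos": [0.45,0.58,-0.065],"yaw": -0.1,"fingers": 0.64},{"delta_pos": [0.475,0.69,-0.065],"yaw": -0.115,"fingers": 0.64},{"delta_pos": [0.487,0.76,-0.065],"yaw": -0.115,"fingers": 0.64},{"delta_pos": [0.487,0.777,-0.065],"yaw": -0.115,"fingers": 0.64},{"delta_pos": [0.487,0.777,-0.065],"yaw": -0.115,"fingers": 0.64}]}}

```text
clock: 9.4
eef_pos: [0.4194, -0.0981, 0.1837]
tool_rot: [0.006, 1.0, -0.0, -0.0]
ft_force: [0.3, -0.9, -4.1]
grip_width: 0.0547
grasp_force: 13.9
```

```bash
python3 -c "
from h import *
st(); rows((420,-99,115,179.2),(518,-99,115,179.2))
cups(); c=cam('top'); save(c,'t2.png',(260,120,420,300),3.3); np.savez('t2.npz',**c)
P=cloud(c)
k=(P[...,0]<.66)&(P[...,0]>.5)&(abs(P[...,1]+.1)<.07)&(P[...,2]>.09)&(P[...,2]<.16); Q=P[k]
for a in np.arange(.5,.66,.01):
    s=Q[(Q[:,0]>=a)&(Q[:,0]<a+.01)]
    if len(s): print('%.2f'%a,len(s),(s.min(0)*1e3).round(),(s.max(0)*1e3).round())
"
```

```text
{'clock': 9.4, 'joint_pos': [-0.2295, 0.1334, -0.2555, 1.1821, -0.0004, -0.2172], 'eef_pos': [0.4194, -0.0981, 0.1837], 'tool_rot': [0.0061, 1.0, -0.0002, -0.0001], 'ft_force': [0.286, -0.8733, -4.0517], 'grip_width': 0.0547, 'grasp_force': 13.9059}
start [419.4 -98.1 183.7 179.3]
(420, -99, 115, 179.2) -> [-0.002, -0.003, 0.229] yaw 0.002
(518, -99, 115, 179.2) -> [-0.329, 0.001, 0.229] yaw 0.002
L score 1.0 at0 1.0 shift mm dx,dy 0 0
M score 1.0 at0 1.0 shift mm dx,dy 0 0
R score 1.0 at0 1.0 shift mm dx,dy 0 0
0.50 18 [ 502. -105.  126.] [508. -91. 138.]
0.51 24 [ 510. -105.  122.] [519. -91. 135.]
0.52 51 [ 521. -144.  114.] [530. -57. 144.]
0.53 144 [ 530. -144.  120.] [540. -51. 146.]
0.54 59 [ 540. -144.  103.] [550. -51. 144.]
0.55 35 [ 550. -142.   94.] [560. -55. 141.]
0.56 31 [ 560. -143.   93.] [570. -55. 143.]
0.57 32 [ 570. -142.   91.] [579. -55. 143.]
0.58 34 [ 580. -143.   95.] [590. -55. 142.]
0.59 20 [ 590. -142.   93.] [597. -56. 142.]
0.61 58 [ 617. -167.   91.] [620. -31. 106.]
0.62 177 [ 620. -170.   91.] [630. -31. 105.]
0.63 180 [ 630. -167.   91.] [640. -31. 106.]
0.64 174 [ 640. -170.   90.] [650. -31. 107.]
0.65 177 [ 650. -170.   92.] [660. -31. 106.]
```

View pics/t2.png

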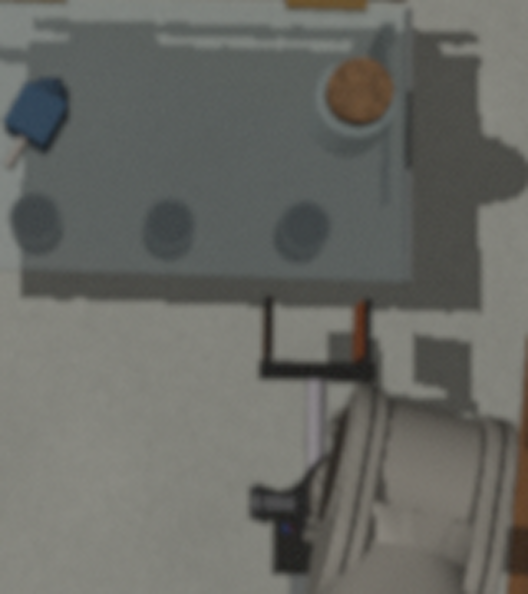

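The jaws are at crop (267..365, 300..370) in front of the right cup at (303,224). The tips read x 0.597 and the jaw centre y about -0.0985, so I'll shift +3 mm, go down and in, and squeeze.

Emit:
{"fn": "jog_arm", "kwargs": {"deltas": [{"delta_pos": [0,0.009,0.08],"yaw": 0,"fingers": 0.64},{"delta_pos": [0,0.009,0.16],"yaw": 0,"fingers": 0.64},{"delta_pos": [0,0.009,0.22],"yaw": 0,"fingers": 0.64},{"delta_pos": [0,0.009,0.229],"yaw": 0,"fingers": 0.64},{"delta_pos": [-0.04,0.009,0.229],"yaw": 0,"fingers": 0.64},{"delta_pos": [-0.09,0.009,0.229],"yaw": 0,"fingers": 0.64},{"delta_pos": [-0.15,0.009,0.229],"yaw": 0,"fingers": 0.64},{"delta_pos": [-0.21,0.009,0.229],"yaw": 0,"fingers": 0.64},{"delta_pos": [-0.27,0.009,0.229],"yaw": 0,"fingers": 0.64},{"delta_pos": [-0.315,0.009,0.229],"yaw": 0,"fingers": 0.64},{"delta_pos": [-0.329,0.009,0.229],"yaw": 0,"fingers": 0.64},{"delta_pos": [-0.329,0.009,0.229],"yaw": 0,"fingers": 0.64}]}}

```text
clock: 10.7
eef_pos: [0.5199, -0.0977, 0.1159]
tool_rot: [0.007, 1.0, -0.0, 0.001]
ft_force: [-0.4, 0.5, -4.9]
grip_width: 0.0546
grasp_force: 13.8
```

Emit:
{"fn": "jog_arm", "kwargs": {"deltas": [{"delta_pos": [0,-0.004,0],"yaw": 0,"fingers": 0.6},{"delta_pos": [0,-0.008,0],"yaw": 0,"fingers": 0.57},{"delta_pos": [0,-0.013,0],"yaw": 0,"fingers": 0.54},{"delta_pos": [0,-0.018,0],"yaw": 0,"fingers": 0.51},{"delta_pos": [0,-0.02,0],"yaw": 0,"fingers": 0.47},{"delta_pos": [0,-0.02,0],"yaw": 0,"fingers": 0.43},{"delta_pos": [0,-0.02,0],"yaw": 0,"fingers": 0.43},{"delta_pos": [0,-0.02,0],"yaw": 0,"fingers": 0.43},{"delta_pos": [0,-0.02,0],"yaw": 0,"fingers": 0.43}]}}

```text
clock: 11.6
eef_pos: [0.518, -0.1035, 0.1156]
tool_rot: [0.007, 1.0, -0.0, -0.0]
ft_force: [-4.8, -0.0, 2.9]
grip_width: 0.0393
grasp_force: 62.9
```

```bash
python3 -c "
from h import *
st(); cups()"
```

```text
{'clock': 11.6, 'joint_pos': [-0.1969, 0.374, -0.1224, 1.0744, -0.0005, -0.1827], 'eef_pos': [0.518, -0.1035, 0.1156], 'tool_rot': [0.0071, 1.0, -0.0003, -0.0], 'ft_force': [-4.763, -0.0207, 2.9342], 'grip_width': 0.0393, 'grasp_force': 62.8792}
L score 1.0 at0 1.0 shift mm dx,dy 0 0
M score 1.0 at0 1.0 shift mm dx,dy 0 0
R score 0.52 at0 0.29 shift mm dx,dy -37 26
```

A width of 39.3 mm means fully squeezed, so the cup may be missed. I'll look.

```bash
python3 -c "
from h import *
a=cam('top'); b=cam('scene'); x=cv2.resize(a['image'][130:250,280:420,::-1],None,fx=3.6,fy=3.6,interpolation=2); y=cv2.resize(b['image'][110:260,170:330,::-1],None,fx=2.88,fy=2.88,interpolation=2)
print(x.shape,y.shape); h=min(len(x),len(y)); im=np.hstack([x[:h],y[:h]])
cv2.imwrite('pics/g1.png',cv2.resize(im,(800,int(800*h/im.shape[1]))))"
```

```text
(432, 504, 3) (432, 461, 3)
```

View pics/g1.png

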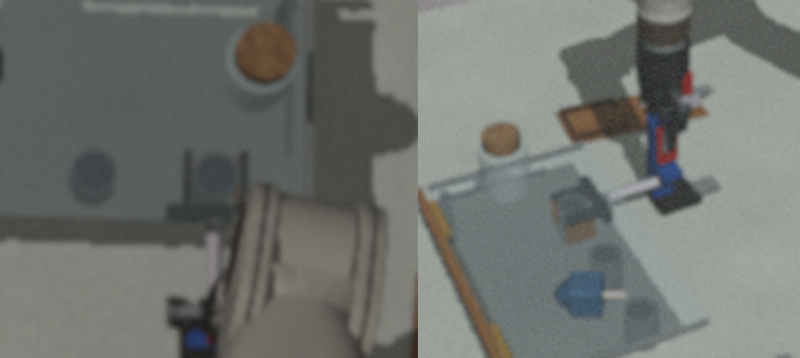

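The cup sits between the jaws (left crop: jaws at x 187 and 245, cup at 217). Spacing matches a 46 mm grip, so I'll lift 8 mm and pull out.

Emit:
{"fn": "jog_arm", "kwargs": {"deltas": [{"delta_pos": [0,0,-0.015],"yaw": 0,"fingers": 0.43},{"delta_pos": [0,0,-0.03],"yaw": 0,"fingers": 0.43},{"delta_pos": [0.04,0,-0.03],"yaw": 0,"fingers": 0.43},{"delta_pos": [0.1,0,-0.03],"yaw": 0,"fingers": 0.43},{"delta_pos": [0.17,0,-0.03],"yaw": 0,"fingers": 0.43},{"delta_pos": [0.24,0,-0.03],"yaw": 0,"fingers": 0.43},{"delta_pos": [0.31,0,-0.03],"yaw": 0,"fingers": 0.43},{"delta_pos": [0.36,0,-0.03],"yaw": 0,"fingers": 0.43},{"delta_pos": [0.38,0,-0.03],"yaw": 0,"fingers": 0.43},{"delta_pos": [0.38,0,-0.07],"yaw": 0,"fingers": 0.43},{"delta_pos": [0.38,0,-0.1],"yaw": 0,"fingers": 0.43},{"delta_pos": [0.38,0,-0.1],"yaw": 0,"fingers": 0.43}]}}

```text
clock: 12.95
eef_pos: [0.4064, -0.1021, 0.1468]
tool_rot: [0.007, 1.0, -0.0, 0.002]
ft_force: [0.0, -0.8, -5.5]
grip_width: 0.039
grasp_force: 62.0
```

```bash
python3 -c "
from h import *
st(); c=cups(); P=cloud(c); np.savez('t3.npz',**c)
k=(P[...,0]<.612)&(P[...,0]>.5)&(abs(P[...,1]+.1)<.07)&(P[...,2]>.06)&(P[...,2]<.14); Q=P[k]
for a in np.arange(.5,.62,.01):
    s=Q[(Q[:,0]>=a)&(Q[:,0]<a+.01)]
    if len(s): print('%.2f'%a,len(s),(s.min(0)*1e3).round(),(s.max(0)*1e3).round(),(np.median(s,0)*1e3).round())
c=cam('scene'); a=cam('top'); x=cv2.resize(a['image'][140:240,300:400,::-1],None,fx=4,fy=4,interpolation=2); y=cv2.resize(c['image'][100:200,240:340,::-1],None,fx=4,fy=4,interpolation=2); cv2.imwrite('pics/g2.png',np.hstack([x,y]))
"
```

```text
{'clock': 12.95, 'joint_pos': [-0.2462, 0.139, -0.3523, 1.0751, 0.0001, -0.2324], 'eef_pos': [0.4064, -0.1021, 0.1468], 'tool_rot': [0.0069, 1.0, -0.0005, 0.0022], 'ft_force': [0.0282, -0.8399, -5.5057], 'grip_width': 0.039, 'grasp_force': 61.978}
L score 1.0 at0 1.0 shift mm dx,dy 0 0
M score 1.0 at0 1.0 shift mm dx,dy 0 0
R score 0.41 at0 0.18 shift mm dx,dy -41 41
0.50 24 [ 500. -102.   81.] [509. -88.  96.] [505. -94.  88.]
0.51 93 [ 511. -140.   78.] [520. -48. 103.] [517. -95.  95.]
0.52 109 [ 520. -140.   88.] [530. -48. 104.] [525. -94.  96.]
0.53 49 [ 530. -123.   61.] [540. -49. 104.] [537. -93.  91.]
0.54 69 [ 540. -123.   67.] [550. -64. 100.] [545. -93.  88.]
0.55 86 [ 550. -123.   72.] [560. -64. 101.] [555. -96.  88.]
0.56 75 [ 560. -123.   79.] [570. -64. 102.] [565. -93.  90.]
0.57 67 [ 570. -124.   72.] [580. -64. 102.] [575. -98.  89.]
0.58 10 [ 580. -123.   67.] [582. -65.  97.] [581. -94.  92.]
```

View pics/g2.png

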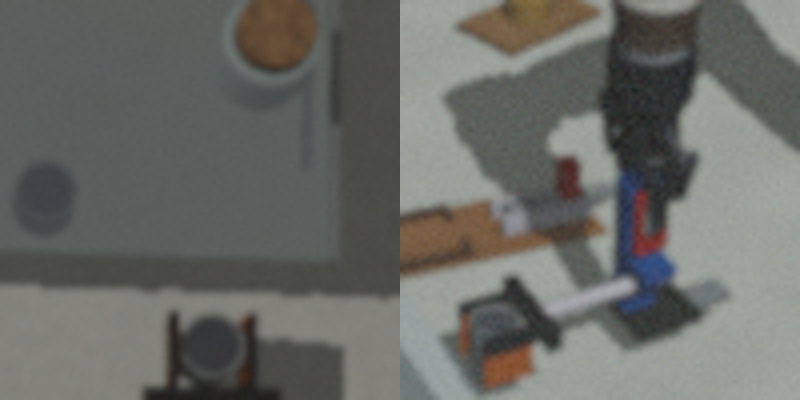

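The cup is held between the jaws (left crop circle at (213,347); jaw outer width 59 mm). Next I'll compute the cup offset from the TCP and the clearance at the menorah.

```bash
python3 -c "
from h import *
c=dict(np.load('t3.npz')); e=bot.get_obs()['eef_pos']
print('cup rel TCP',((atz(c,300+213/4-.4,140+347/4-.4,.090)-e)*1e3).round(1))
P=cloud(dict(np.load('top0.npz')))
for z0,z1 in [(.03,.2)]:
  for a in np.arange(.5,.72,.03):
    k=(P[...,0]>a)&(P[...,0]<a+.03)&(P[...,1]>.41-.02)&(P[...,2]>z0); print('%.2f'%a,(P[k][:,1].min()*1e3).round() if k.any() else '')
rows((400,-102,147,179.2),(400,180,147,182),(400,353,147,183.8),(488.3,353,147,183.8))"
```

```text
cup rel TCP [150.8   6.4 -55. ]
0.50 502.0
0.53 502.0
0.56 499.0
0.59 498.0
0.62 497.0
0.65 495.0
0.68 493.0
0.71 492.0
start [ 404.5 -101.6  145.   179.2]
(400, -102, 147, 179.2) -> [0.015, -0.001, -0.007] yaw 0.0
(400, 180, 147, 182) -> [0.028, 0.939, -0.007] yaw -0.062
(400, 353, 147, 183.8) -> [0.036, 1.515, -0.007] yaw -0.102
(488.3, 353, 147, 183.8) -> [-0.258, 1.519, -0.007] yaw -0.102
```

Emit:
{"fn": "jog_arm", "kwargs": {"deltas": [{"delta_pos": [0.015,0.04,0],"yaw": 0,"fingers": 0.43},{"delta_pos": [0.02,0.12,0],"yaw": 0,"fingers": 0.43},{"delta_pos": [0.028,0.22,0],"yaw": -0.01,"fingers": 0.43},{"delta_pos": [0.028,0.34,0],"yaw": -0.02,"fingers": 0.43},{"delta_pos": [0.028,0.46,0],"yaw": -0.03,"fingers": 0.43},{"delta_pos": [0.028,0.58,0],"yaw": -0.04,"fingers": 0.43},{"delta_pos": [0.028,0.7,0],"yaw": -0.05,"fingers": 0.43},{"delta_pos": [0.028,0.8,0],"yaw": -0.062,"fingers": 0.43},{"delta_pos": [0.028,0.88,0],"yaw": -0.062,"fingers": 0.43},{"delta_pos": [0.028,0.925,0],"yaw": -0.062,"fingers": 0.43},{"delta_pos": [0.028,0.939,0],"yaw": -0.062,"fingers": 0.43}]}}

```text
clock: 14.2
eef_pos: [0.3991, 0.1814, 0.1448]
tool_rot: [-0.019, 1.0, -0.0, -0.0]
ft_force: [-0.5, -0.4, -5.2]
grip_width: 0.0397
grasp_force: 62.0
```

```bash
python3 -c "
from h import *
st(); rows((400,353,147,183.8),(489.3,353.4,147,183.8))"
```

```text
{'clock': 14.2, 'joint_pos': [0.4264, 0.1817, -0.3055, 1.0844, 0.0002, 0.3893], 'eef_pos': [0.3991, 0.1814, 0.1448], 'tool_rot': [-0.0186, 0.9998, -0.0001, -0.0004], 'ft_force': [-0.5369, -0.4158, -5.2322], 'grip_width': 0.0397, 'grasp_force': 62.0257}
start [399.1 181.4 144.8 182.1]
(400, 353, 147, 183.8) -> [-0.024, 0.572, -0.007] yaw -0.037
(489.3, 353.4, 147, 183.8) -> [-0.322, 0.562, -0.007] yaw -0.037
```

Emit:
{"fn": "jog_arm", "kwargs": {"deltas": [{"delta_pos": [-0.01,0.06,0],"yaw": -0.01,"fingers": 0.43},{"delta_pos": [-0.02,0.16,0],"yaw": -0.02,"fingers": 0.43},{"delta_pos": [-0.024,0.28,0],"yaw": -0.037,"fingers": 0.43},{"delta_pos": [-0.024,0.4,0],"yaw": -0.037,"fingers": 0.43},{"delta_pos": [-0.04,0.5,0],"yaw": -0.037,"fingers": 0.43},{"delta_pos": [-0.1,0.55,0],"yaw": -0.037,"fingers": 0.43},{"delta_pos": [-0.18,0.565,0],"yaw": -0.037,"fingers": 0.43},{"delta_pos": [-0.26,0.565,0],"yaw": -0.037,"fingers": 0.43},{"delta_pos": [-0.31,0.565,0],"yaw": -0.037,"fingers": 0.43},{"delta_pos": [-0.322,0.565,0],"yaw": -0.037,"fingers": 0.43},{"delta_pos": [-0.322,0.565,0],"yaw": -0.037,"fingers": 0.43}]}}

```text
clock: 15.3
eef_pos: [0.4904, 0.3516, 0.1444]
tool_rot: [-0.031, 1.0, -0.001, -0.001]
ft_force: [-0.6, 0.1, -4.7]
grip_width: 0.0391
grasp_force: 62.3
```

```bash
python3 -c "
from h import *
st(); e=bot.get_obs()['eef_pos']; c=cups(); np.savez('t4.npz',**c); print(e)
q=np.array([.639,.372,.09]); uv=cv2.projectPoints(q,c['rvec'],c['tvec'],np.array([[c['fx'],0,c['cx']],[0,c['fy'],c['cy']],[0,0,1]]),None)[0].ravel(); print(uv)
x=cv2.resize(c['image'][165:265,165:265,::-1],None,fx=4,fy=4,interpolation=2); s=cam('scene'); y=cv2.resize(s['image'][220:320,250:350,::-1],None,fx=4,fy=4,interpolation=2); cv2.imwrite('pics/g3.png',np.hstack([x,y]))"
```

```text
{'clock': 15.3, 'joint_pos': [0.622, 0.4933, 0.1455, 1.2251, 0.0, 0.5601], 'eef_pos': [0.4904, 0.3516, 0.1444], 'tool_rot': [-0.031, 0.9995, -0.0006, -0.0009], 'ft_force': [-0.6089, 0.0534, -4.7108], 'grip_width': 0.0391, 'grasp_force': 62.2814}
L score 1.0 at0 1.0 shift mm dx,dy 0 0
M score 1.0 at0 1.0 shift mm dx,dy 0 0
R score 0.41 at0 0.16 shift mm dx,dy -43 -1
[0.49041235 0.35162423 0.14438765]
[186.32636586 194.53353434]
```

View pics/g3.png

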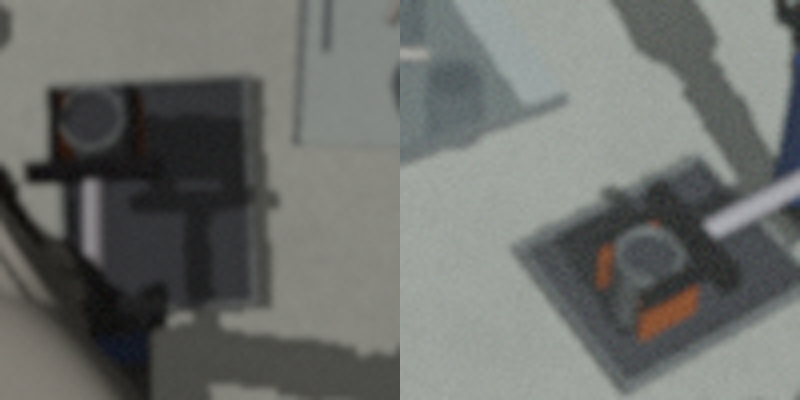

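The cup is over the tray's far-left corner (crop (92,118)), within 4 mm of plan. I'll lower, release and rise.

Emit:
{"fn": "jog_arm", "kwargs": {"deltas": [{"delta_pos": [0,0,0.03],"yaw": 0,"fingers": 0.43},{"delta_pos": [0,0,0.06],"yaw": 0,"fingers": 0.43},{"delta_pos": [0,0,0.078],"yaw": 0,"fingers": 0.43},{"delta_pos": [0,0,0.082],"yaw": 0,"fingers": 0.43},{"delta_pos": [0,0,0.082],"yaw": 0,"fingers": 0.43},{"delta_pos": [0,0,0.082],"yaw": 0,"fingers": 0.47},{"delta_pos": [0,0.003,0.082],"yaw": 0,"fingers": 0.52},{"delta_pos": [0,0.008,0.082],"yaw": 0,"fingers": 0.56},{"delta_pos": [0,0.013,0.082],"yaw": 0,"fingers": 0.6},{"delta_pos": [0,0.018,0.082],"yaw": 0,"fingers": 0.64},{"delta_pos": [0,0.018,0.082],"yaw": 0,"fingers": 0.64},{"delta_pos": [0,0.018,0.082],"yaw": 0,"fingers": 0.64}]}}

```text
clock: 16.6
eef_pos: [0.4901, 0.3583, 0.1206]
tool_rot: [-0.032, 0.999, 0.0, 0.0]
ft_force: [1.0, -0.1, -3.3]
grip_width: 0.0546
grasp_force: 13.9
```

Emit:
{"fn": "jog_arm", "kwargs": {"deltas": [{"delta_pos": [0,0,-0.03],"yaw": 0,"fingers": 0.64},{"delta_pos": [0,0,-0.09],"yaw": 0,"fingers": 0.64},{"delta_pos": [0,0,-0.17],"yaw": 0,"fingers": 0.64},{"delta_pos": [0,0,-0.25],"yaw": 0,"fingers": 0.64},{"delta_pos": [0.06,0,-0.26],"yaw": 0,"fingers": 0.64},{"delta_pos": [0.14,0,-0.26],"yaw": 0.01,"fingers": 0.64},{"delta_pos": [0.22,0,-0.26],"yaw": 0.02,"fingers": 0.64},{"delta_pos": [0.29,-0.05,-0.26],"yaw": 0.037,"fingers": 0.64},{"delta_pos": [0.3,-0.15,-0.26],"yaw": 0.05,"fingers": 0.64},{"delta_pos": [0.3,-0.25,-0.26],"yaw": 0.06,"fingers": 0.64},{"delta_pos": [0.3,-0.3,-0.26],"yaw": 0.07,"fingers": 0.64},{"delta_pos": [0.3,-0.3,-0.26],"yaw": 0.07,"fingers": 0.64}]}}

```text
clock: 17.8
eef_pos: [0.4062, 0.2611, 0.1995]
tool_rot: [-0.003, 1.0, 0.0, 0.0]
ft_force: [1.0, 0.0, -5.0]
grip_width: 0.0547
grasp_force: 13.9
```

```bash
python3 -c "
from h import *
st(); c=cups(); np.savez('t5.npz',**c)
P=cloud(c); k=(P[...,0]>.5)&(P[...,0]<.69)&(P[...,1]>.25)&(P[...,1]<.41)&(P[...,2]>.05)&(P[...,2]<.075); Q=P[k]; print(len(Q),Q.min(0),Q.max(0),np.median(Q,0))
rows((405,20,185,179.2))"
```

```text
{'clock': 17.8, 'joint_pos': [0.5714, 0.223, -0.102, 1.2451, -0.0002, 0.5655], 'eef_pos': [0.4062, 0.2611, 0.1995], 'tool_rot': [-0.0029, 1.0, 0.0001, 0.0004], 'ft_force': [1.0377, 0.0063, -5.0021], 'grip_width': 0.0547, 'grasp_force': 13.8901}
L score 1.0 at0 1.0 shift mm dx,dy 0 0
M score 1.0 at0 1.0 shift mm dx,dy 0 0
R score 0.41 at0 0.17 shift mm dx,dy -43 -3
213 [0.61974306 0.34761777 0.05053126] [0.66384584 0.39259824 0.0697817 ] [0.64211901 0.37025742 0.06142766]
start [406.5 262.4 199.5 180.4]
(405, 20, 185, 179.2) -> [0.011, -0.808, 0.048] yaw 0.027
```

Cup 1 stands upright at (0.642, 0.370), inside the tray. Now the middle cup.

Emit:
{"fn": "jog_arm", "kwargs": {"deltas": [{"delta_pos": [0,-0.06,0],"yaw": 0.01,"fingers": 0.64},{"delta_pos": [0,-0.18,0],"yaw": 0.02,"fingers": 0.64},{"delta_pos": [0,-0.32,0.02],"yaw": 0.027,"fingers": 0.64},{"delta_pos": [0,-0.46,0.06],"yaw": 0.027,"fingers": 0.64},{"delta_pos": [0,-0.6,0.12],"yaw": 0.027,"fingers": 0.64},{"delta_pos": [0,-0.71,0.18],"yaw": 0.027,"fingers": 0.64},{"delta_pos": [0,-0.78,0.24],"yaw": 0.027,"fingers": 0.64},{"delta_pos": [0,-0.803,0.275],"yaw": 0.027,"fingers": 0.64},{"delta_pos": [0,-0.803,0.279],"yaw": 0.027,"fingers": 0.64},{"delta_pos": [0,-0.803,0.279],"yaw": 0.027,"fingers": 0.64}]}}

```text
clock: 18.85
eef_pos: [0.4088, 0.0228, 0.1152]
tool_rot: [0.006, 1.0, 0.001, 0.0]
ft_force: [0.1, 0.7, -4.1]
grip_width: 0.0545
grasp_force: 13.9
```

```bash
python3 -c "
from h import *
st(); e=bot.get_obs()['eef_pos']; c=cups(); P=cloud(c)-e; w=cam('wrist'); W=cloud(w)-bot.get_obs()['eef_pos']
k=(P[...,0]<.185)&(P[...,0]>.08)&(abs(P[...,1])<.06)&(P[...,2]>-.095)&(P[...,2]<-.02); Q=P[k]
for a in np.arange(.09,.19,.01):
    s=Q[(Q[:,0]>=a)&(Q[:,0]<a+.01)]
    if len(s): print('%.2f'%a,len(s),(s.min(0)*1e3).round(),(s.max(0)*1e3).round(),(np.median(s,0)*1e3).round())
for n,(a,b,d,e) in dict(tail=(275,85,295,130),sole=(265,145,300,175)).items(): print(n,np.median(W[b:e,a:d].reshape(-1,3),0).round(4))
rows((519,21.5,115.7,179.2))"
```

```text
{'clock': 18.85, 'joint_pos': [0.055, 0.1576, -0.4223, 0.9904, 0.001, 0.0665], 'eef_pos': [0.4088, 0.0228, 0.1152], 'tool_rot': [0.0058, 1.0, 0.0005, 0.0002], 'ft_force': [0.1087, 0.7449, -4.1424], 'grip_width': 0.0545, 'grasp_force': 13.8981}
L score 1.0 at0 1.0 shift mm dx,dy 0 0
M score 1.0 at0 1.0 shift mm dx,dy 0 0
R score 0.42 at0 0.16 shift mm dx,dy -41 41
0.09 21 [ 90.  -6. -68.] [100.   8. -52.] [ 95.  -0. -58.]
0.10 76 [101. -45. -71.] [110.  48. -41.] [108.  -0. -54.]
0.11 106 [111. -45. -59.] [120.  48. -41.] [115.   3. -50.]
0.12 46 [120. -45. -80.] [130.  48. -41.] [121.  -7. -51.]
0.13 25 [130. -43. -65.] [140.  42. -43.] [135. -34. -53.]
0.14 24 [140. -43. -71.] [150.  43. -47.] [145. -35. -53.]
0.15 24 [150. -43. -68.] [160.  43. -44.] [155. -35. -52.]
0.16 24 [160. -43. -72.] [169.  43. -43.] [164. -35. -55.]
0.17 12 [170. -42. -74.] [175.  43. -50.] [173.   1. -56.]
tail [-0.0712  0.0055 -0.0949]
sole [-0.0357  0.0038 -0.0959]
start [409.2  23.  115.8 179.4]
(519, 21.5, 115.7, 179.2) -> [-0.366, -0.001, 0.0] yaw 0.004
```

Emit:
{"fn": "jog_arm", "kwargs": {"deltas": [{"delta_pos": [-0.04,-0.003,0],"yaw": 0,"fingers": 0.64},{"delta_pos": [-0.1,-0.003,0],"yaw": 0,"fingers": 0.64},{"delta_pos": [-0.16,-0.003,0],"yaw": 0,"fingers": 0.64},{"delta_pos": [-0.22,-0.003,0],"yaw": 0,"fingers": 0.64},{"delta_pos": [-0.28,-0.003,0],"yaw": 0,"fingers": 0.64},{"delta_pos": [-0.33,-0.003,0],"yaw": 0,"fingers": 0.64},{"delta_pos": [-0.36,-0.003,0],"yaw": 0,"fingers": 0.64},{"delta_pos": [-0.366,-0.003,0],"yaw": 0,"fingers": 0.64},{"delta_pos": [-0.366,-0.003,0],"yaw": 0,"fingers": 0.64}]}}

```text
clock: 19.85
eef_pos: [0.5179, 0.0198, 0.1148]
tool_rot: [0.006, 1.0, 0.0, -0.0]
ft_force: [-0.2, 0.5, -4.3]
grip_width: 0.0545
grasp_force: 13.9
```

Emit:
{"fn": "jog_arm", "kwargs": {"deltas": [{"delta_pos": [0,-0.004,0],"yaw": 0,"fingers": 0.6},{"delta_pos": [0,-0.008,0],"yaw": 0,"fingers": 0.57},{"delta_pos": [0,-0.013,0],"yaw": 0,"fingers": 0.54},{"delta_pos": [0,-0.018,0],"yaw": 0,"fingers": 0.51},{"delta_pos": [0,-0.02,0],"yaw": 0,"fingers": 0.47},{"delta_pos": [0,-0.02,0],"yaw": 0,"fingers": 0.43},{"delta_pos": [0,-0.02,0],"yaw": 0,"fingers": 0.43},{"delta_pos": [0,-0.02,0],"yaw": 0,"fingers": 0.43},{"delta_pos": [0,-0.02,0],"yaw": 0,"fingers": 0.43}]}}

```text
clock: 20.75
eef_pos: [0.5177, 0.0134, 0.1153]
tool_rot: [0.006, 1.0, -0.0, 0.0]
ft_force: [-4.3, -1.5, 3.1]
grip_width: 0.0396
grasp_force: 63.2
```

Emit:
{"fn": "jog_arm", "kwargs": {"deltas": [{"delta_pos": [0,0,-0.015],"yaw": 0,"fingers": 0.43},{"delta_pos": [0,0,-0.03],"yaw": 0,"fingers": 0.43},{"delta_pos": [0.04,0,-0.03],"yaw": 0,"fingers": 0.43},{"delta_pos": [0.1,0,-0.03],"yaw": 0,"fingers": 0.43},{"delta_pos": [0.17,0,-0.03],"yaw": 0,"fingers": 0.43},{"delta_pos": [0.24,0,-0.03],"yaw": 0,"fingers": 0.43},{"delta_pos": [0.31,0,-0.03],"yaw": 0,"fingers": 0.43},{"delta_pos": [0.36,0,-0.03],"yaw": 0,"fingers": 0.43},{"delta_pos": [0.38,0,-0.03],"yaw": 0,"fingers": 0.43},{"delta_pos": [0.38,0,-0.07],"yaw": 0,"fingers": 0.43},{"delta_pos": [0.38,0,-0.1],"yaw": 0,"fingers": 0.43},{"delta_pos": [0.38,0,-0.1],"yaw": 0,"fingers": 0.43}]}}

```text
clock: 21.95
eef_pos: [0.406, 0.0151, 0.1464]
tool_rot: [0.006, 1.0, 0.0, 0.002]
ft_force: [0.7, 0.4, -4.8]
grip_width: 0.0392
grasp_force: 62.3
```

```bash
python3 -c "
from h import *
st(); e=bot.get_obs()['eef_pos']; c=cups(); P=cloud(c)-e
k=(P[...,0]<.185)&(P[...,0]>.12)&(abs(P[...,1])<.06)&(P[...,2]>-.095)&(P[...,2]<-.02); Q=P[k]
for a in np.arange(.12,.19,.01):
    s=Q[(Q[:,0]>=a)&(Q[:,0]<a+.01)]
    if len(s): print('%.2f'%a,len(s),(s.min(0)*1e3).round(),(s.max(0)*1e3).round(),(np.median(s,0)*1e3).round())
h=np.radians(3.8); o=np.array([151,8.5]); R=np.array([[np.cos(h),-np.sin(h)],[np.sin(h),np.cos(h)]])
T=np.array([644.4,296.1])-R@o; print(T)
rows((405,T[1],145,183.8),(*T,145,183.8))"
```

```text
{'clock': 21.95, 'joint_pos': [0.0371, 0.1149, -0.3816, 1.0699, 0.0001, 0.0494], 'eef_pos': [0.406, 0.0151, 0.1464], 'tool_rot': [0.0062, 1.0, 0.0001, 0.0022], 'ft_force': [0.7169, 0.3957, -4.8134], 'grip_width': 0.0392, 'grasp_force': 62.258}
L score 1.0 at0 1.0 shift mm dx,dy 0 0
M score 0.4 at0 -0.18 shift mm dx,dy -39 46
R score 0.42 at0 0.16 shift mm dx,dy -41 42
0.12 44 [120. -38. -93.] [130.  47. -48.] [121.  -9. -53.]
0.13 66 [130. -22. -95.] [140.  36. -46.] [135.   8. -58.]
0.14 86 [140. -22. -90.] [150.  36. -48.] [145.   6. -58.]
0.15 76 [150. -22. -71.] [160.  37. -49.] [155.   7. -57.]
0.16 70 [160. -22. -74.] [170.  37. -49.] [165.   7. -58.]
0.17 33 [171. -22. -71.] [177.  37. -49.] [172.   6. -57.]
[494.29530644 277.61132856]
start [405.4  15.  145.7 179.3]
(405, np.float64(277.61132855911757), 145, 183.8) -> [0.012, 0.875, 0.002] yaw -0.1
(np.float64(494.29530644130045), np.float64(277.61132855911757), 145, 183.8) -> [-0.286, 0.879, 0.002] yaw -0.1
```

Emit:
{"fn": "jog_arm", "kwargs": {"deltas": [{"delta_pos": [0,0.04,0],"yaw": 0,"fingers": 0.43},{"delta_pos": [0.005,0.12,0],"yaw": -0.02,"fingers": 0.43},{"delta_pos": [0.01,0.22,0],"yaw": -0.04,"fingers": 0.43},{"delta_pos": [0.012,0.34,0],"yaw": -0.06,"fingers": 0.43},{"delta_pos": [0.012,0.46,0],"yaw": -0.08,"fingers": 0.43},{"delta_pos": [0.012,0.58,0],"yaw": -0.1,"fingers": 0.43},{"delta_pos": [0.012,0.69,0],"yaw": -0.1,"fingers": 0.43},{"delta_pos": [0.012,0.78,0],"yaw": -0.1,"fingers": 0.43},{"delta_pos": [0.012,0.85,0],"yaw": -0.1,"fingers": 0.43},{"delta_pos": [0.012,0.876,0],"yaw": -0.1,"fingers": 0.43},{"delta_pos": [0.012,0.876,0],"yaw": -0.1,"fingers": 0.43}]}}

```text
clock: 23.1
eef_pos: [0.4029, 0.2789, 0.1441]
tool_rot: [-0.034, 0.999, -0.0, -0.001]
ft_force: [0.4, -0.6, -4.4]
grip_width: 0.0389
grasp_force: 62.4
```

```bash
python3 -c "
from h import *
st(); rows((494.3,277.6,145.5,183.8))"
```

```text
{'clock': 23.1, 'joint_pos': [0.6053, 0.2791, -0.1789, 1.114, 0.0001, 0.537], 'eef_pos': [0.4029, 0.2789, 0.1441], 'tool_rot': [-0.0341, 0.9994, -0.0003, -0.0005], 'ft_force': [0.4039, -0.5796, -4.3601], 'grip_width': 0.0389, 'grasp_force': 62.3698}
start [402.9 278.9 144.1 183.9]
(494.3, 277.6, 145.5, 183.8) -> [-0.304, -0.025, -0.005] yaw 0.002
```

Emit:
{"fn": "jog_arm", "kwargs": {"deltas": [{"delta_pos": [-0.05,-0.006,0],"yaw": 0,"fingers": 0.43},{"delta_pos": [-0.12,-0.012,0],"yaw": 0,"fingers": 0.43},{"delta_pos": [-0.2,-0.018,0],"yaw": 0,"fingers": 0.43},{"delta_pos": [-0.27,-0.022,0],"yaw": 0,"fingers": 0.43},{"delta_pos": [-0.3,-0.022,0],"yaw": 0,"fingers": 0.43},{"delta_pos": [-0.302,-0.022,0],"yaw": 0,"fingers": 0.43},{"delta_pos": [-0.302,-0.022,0],"yaw": 0,"fingers": 0.43}]}}

```text
clock: 23.8
eef_pos: [0.4933, 0.2764, 0.1444]
tool_rot: [-0.033, 0.999, -0.0, -0.001]
ft_force: [0.1, -0.5, -4.6]
grip_width: 0.0395
grasp_force: 62.3
```

```bash
python3 -c "
from h import *
st(); c=cups(); P=cloud(c)
k=(P[...,0]<.68)&(P[...,0]>.61)&(P[...,1]>.25)&(P[...,1]<.34)&(P[...,2]>.07)&(P[...,2]<.11); Q=P[k]; print(Q.min(0),Q.max(0),np.median(Q,0))"
```

```text
{'clock': 23.8, 'joint_pos': [0.5106, 0.4206, 0.0298, 1.1823, 0.0003, 0.4451], 'eef_pos': [0.4933, 0.2764, 0.1444], 'tool_rot': [-0.0327, 0.9995, -0.0004, -0.0011], 'ft_force': [0.0574, -0.5182, -4.6307], 'grip_width': 0.0395, 'grasp_force': 62.3431}
L score 1.0 at0 1.0 shift mm dx,dy 0 0
M score 0.4 at0 -0.15 shift mm dx,dy -42 -18
R score 0.41 at0 0.17 shift mm dx,dy -41 39
[0.61009161 0.25088173 0.07002466] [0.67058546 0.32677943 0.09717245] [0.64166138 0.29403912 0.08625125]
```

Emit:
{"fn": "jog_arm", "kwargs": {"deltas": [{"delta_pos": [0,0,0.03],"yaw": 0,"fingers": 0.43},{"delta_pos": [0,0,0.06],"yaw": 0,"fingers": 0.43},{"delta_pos": [0,0,0.078],"yaw": 0,"fingers": 0.43},{"delta_pos": [0,0,0.082],"yaw": 0,"fingers": 0.43},{"delta_pos": [0,0,0.082],"yaw": 0,"fingers": 0.43},{"delta_pos": [0,0,0.082],"yaw": 0,"fingers": 0.47},{"delta_pos": [0,0.003,0.082],"yaw": 0,"fingers": 0.52},{"delta_pos": [0,0.008,0.082],"yaw": 0,"fingers": 0.56},{"delta_pos": [0,0.012,0.082],"yaw": 0,"fingers": 0.6},{"delta_pos": [0,0.012,0.082],"yaw": 0,"fingers": 0.61},{"delta_pos": [0,0.012,0.082],"yaw": 0,"fingers": 0.61},{"delta_pos": [0,0.012,0.082],"yaw": 0,"fingers": 0.61}]}}

```text
clock: 25.05
eef_pos: [0.4941, 0.2807, 0.1202]
tool_rot: [-0.033, 0.999, -0.0, -0.0]
ft_force: [0.2, -0.2, -4.4]
grip_width: 0.0521
grasp_force: 14.9
```

Emit:
{"fn": "jog_arm", "kwargs": {"deltas": [{"delta_pos": [0,0,-0.03],"yaw": 0,"fingers": 0.61},{"delta_pos": [0,0,-0.09],"yaw": 0,"fingers": 0.61},{"delta_pos": [0,0,-0.17],"yaw": 0,"fingers": 0.61},{"delta_pos": [0,0,-0.25],"yaw": 0,"fingers": 0.61},{"delta_pos": [0.06,0,-0.26],"yaw": 0,"fingers": 0.61},{"delta_pos": [0.14,0,-0.26],"yaw": 0.02,"fingers": 0.62},{"delta_pos": [0.22,0,-0.26],"yaw": 0.04,"fingers": 0.63},{"delta_pos": [0.29,-0.05,-0.26],"yaw": 0.06,"fingers": 0.64},{"delta_pos": [0.3,-0.15,-0.26],"yaw": 0.08,"fingers": 0.64},{"delta_pos": [0.3,-0.25,-0.26],"yaw": 0.1,"fingers": 0.64},{"delta_pos": [0.3,-0.28,-0.26],"yaw": 0.1,"fingers": 0.64},{"delta_pos": [0.3,-0.28,-0.26],"yaw": 0.1,"fingers": 0.64}]}}

```text
clock: 26.25
eef_pos: [0.4101, 0.1902, 0.1992]
tool_rot: [0.007, 1.0, 0.0, 0.001]
ft_force: [0.3, -0.2, -4.7]
grip_width: 0.0542
grasp_force: 13.9
```

```bash
cat >> h.py <<'E'
def traycups(c):
    P=cloud(c); k=((P[...,0]>.5)&(P[...,0]<.69)&(P[...,1]>.25)&(P[...,1]<.42)&(P[...,2]>.045)&(P[...,2]<.08)).astype(np.uint8)
    n,l,s,_=cv2.connectedComponentsWithStats(k)
    for i in range(1,n):
        if s[i][4]>20: Q=P[l==i]; print('traycup',s[i][4],((Q.min(0)+Q.max(0))/2).round(4),np.ptp(Q,0).round(3),np.median(Q[:,2]).round(4))
E
python3 -c "
from h import *
st(); c=cups(); traycups(c); rows((409,134,116,179.2))"
```

```text
{'clock': 26.25, 'joint_pos': [0.4341, 0.1627, -0.1783, 1.2284, 0.0002, 0.4487], 'eef_pos': [0.4101, 0.1902, 0.1992], 'tool_rot': [0.0073, 1.0, 0.0004, 0.0006], 'ft_force': [0.3164, -0.2129, -4.7372], 'grip_width': 0.0542, 'grasp_force': 13.8834}
L score 1.0 at0 1.0 shift mm dx,dy 0 0
M score 0.43 at0 -0.15 shift mm dx,dy 63 -25
R score 0.41 at0 0.15 shift mm dx,dy -44 -2
traycup 216 [0.6481 0.2949 0.0578] [0.045 0.046 0.025] 0.0617
traycup 219 [0.6414 0.3702 0.0583] [0.045 0.046 0.026] 0.0609
start [410.3 191.1 199.1 179.2]
(409, 134, 116, 179.2) -> [0.002, -0.19, 0.277] yaw 0.0
```

Both cups stand in the tray. Now the left cup.

Emit:
{"fn": "jog_arm", "kwargs": {"deltas": [{"delta_pos": [0,-0.05,0.05],"yaw": 0,"fingers": 0.64},{"delta_pos": [0,-0.12,0.13],"yaw": 0,"fingers": 0.64},{"delta_pos": [0,-0.17,0.21],"yaw": 0,"fingers": 0.64},{"delta_pos": [0,-0.181,0.26],"yaw": 0,"fingers": 0.64},{"delta_pos": [0,-0.181,0.277],"yaw": 0,"fingers": 0.64},{"delta_pos": [0,-0.181,0.277],"yaw": 0,"fingers": 0.64},{"delta_pos": [0,-0.181,0.277],"yaw": 0,"fingers": 0.64}]}}

```text
clock: 27.0
eef_pos: [0.4102, 0.1378, 0.1161]
tool_rot: [0.006, 1.0, 0.0, 0.001]
ft_force: [0.2, 1.5, -4.1]
grip_width: 0.0546
grasp_force: 13.9
```

```bash
python3 -c "
from h import *
st(); e=bot.get_obs()['eef_pos']; c=cups(); P=cloud(c)-e
k=(P[...,0]<.185)&(P[...,0]>.13)&(abs(P[...,1])<.06)&(P[...,2]>-.095)&(P[...,2]<-.02); Q=P[k]
print((Q.min(0)*1e3).round(),(Q.max(0)*1e3).round())
rows((524,136.5,115.7,179.2))"
```

```text
{'clock': 27.0, 'joint_pos': [0.3239, 0.1987, -0.3679, 1.0023, 0.0003, 0.3352], 'eef_pos': [0.4102, 0.1378, 0.1161], 'tool_rot': [0.0056, 1.0, 0.0005, 0.0009], 'ft_force': [0.2317, 1.5052, -4.062], 'grip_width': 0.0546, 'grasp_force': 13.9015}
L score 1.0 at0 1.0 shift mm dx,dy 0 0
M score 0.4 at0 -0.25 shift mm dx,dy -39 46
R score 0.42 at0 0.11 shift mm dx,dy -43 -1
[130. -41. -94.] [174.  44. -46.]
start [410.3 137.8 116.2 179.3]
(524, 136.5, 115.7, 179.2) -> [-0.379, 0.0, 0.002] yaw 0.003
```

Emit:
{"fn": "jog_arm", "kwargs": {"deltas": [{"delta_pos": [-0.04,-0.003,0],"yaw": 0,"fingers": 0.64},{"delta_pos": [-0.1,-0.003,0],"yaw": 0,"fingers": 0.64},{"delta_pos": [-0.16,-0.003,0],"yaw": 0,"fingers": 0.64},{"delta_pos": [-0.22,-0.003,0],"yaw": 0,"fingers": 0.64},{"delta_pos": [-0.28,-0.003,0],"yaw": 0,"fingers": 0.64},{"delta_pos": [-0.34,-0.003,0],"yaw": 0,"fingers": 0.64},{"delta_pos": [-0.37,-0.003,0],"yaw": 0,"fingers": 0.64},{"delta_pos": [-0.379,-0.003,0],"yaw": 0,"fingers": 0.64},{"delta_pos": [-0.379,-0.003,0],"yaw": 0,"fingers": 0.64}]}}

```text
clock: 27.95
eef_pos: [0.5229, 0.1344, 0.1151]
tool_rot: [0.006, 1.0, -0.0, -0.0]
ft_force: [0.8, 0.8, -3.9]
grip_width: 0.0546
grasp_force: 13.9
```

Emit:
{"fn": "jog_arm", "kwargs": {"deltas": [{"delta_pos": [0,-0.004,0],"yaw": 0,"fingers": 0.6},{"delta_pos": [0,-0.008,0],"yaw": 0,"fingers": 0.57},{"delta_pos": [0,-0.013,0],"yaw": 0,"fingers": 0.54},{"delta_pos": [0,-0.018,0],"yaw": 0,"fingers": 0.51},{"delta_pos": [0,-0.02,0],"yaw": 0,"fingers": 0.47},{"delta_pos": [0,-0.02,0],"yaw": 0,"fingers": 0.43},{"delta_pos": [0,-0.02,0],"yaw": 0,"fingers": 0.43},{"delta_pos": [0,-0.02,0],"yaw": 0,"fingers": 0.43},{"delta_pos": [0,-0.02,0],"yaw": 0,"fingers": 0.43}]}}

```text
clock: 28.85
eef_pos: [0.5227, 0.1284, 0.1157]
tool_rot: [0.006, 1.0, 0.0, 0.0]
ft_force: [-5.3, -0.3, 2.5]
grip_width: 0.0391
grasp_force: 63.0
```

Emit:
{"fn": "jog_arm", "kwargs": {"deltas": [{"delta_pos": [0,0,-0.015],"yaw": 0,"fingers": 0.43},{"delta_pos": [0,0,-0.03],"yaw": 0,"fingers": 0.43},{"delta_pos": [0.04,0,-0.03],"yaw": 0,"fingers": 0.43},{"delta_pos": [0.1,0,-0.03],"yaw": 0,"fingers": 0.43},{"delta_pos": [0.17,0,-0.03],"yaw": 0,"fingers": 0.43},{"delta_pos": [0.24,0,-0.03],"yaw": 0,"fingers": 0.43},{"delta_pos": [0.31,0,-0.03],"yaw": 0,"fingers": 0.43},{"delta_pos": [0.37,0,-0.03],"yaw": 0,"fingers": 0.43},{"delta_pos": [0.4,0,-0.03],"yaw": 0,"fingers": 0.43},{"delta_pos": [0.4,0,-0.07],"yaw": 0,"fingers": 0.43},{"delta_pos": [0.4,0,-0.1],"yaw": 0,"fingers": 0.43},{"delta_pos": [0.4,0,-0.1],"yaw": 0,"fingers": 0.43}]}}

```text
clock: 30.05
eef_pos: [0.4048, 0.1304, 0.1467]
tool_rot: [0.006, 1.0, 0.001, 0.002]
ft_force: [0.1, 0.4, -4.6]
grip_width: 0.039
grasp_force: 62.2
```

```bash
python3 -c "
from h import *
st(); e=bot.get_obs()['eef_pos']; c=cups(); traycups(c); P=cloud(c)-e
k=(P[...,0]<.185)&(P[...,0]>.13)&(abs(P[...,1])<.06)&(P[...,2]>-.095)&(P[...,2]<-.02); Q=P[k]
print(len(Q),(Q.min(0)*1e3).round(),(Q.max(0)*1e3).round(),np.median(Q,0))
h=np.radians(3.8); o=np.array([151,8.5]); R=np.array([[np.cos(h),-np.sin(h)],[np.sin(h),np.cos(h)]])
T=np.array([557,328.3])-R@o; print(T)
rows((390,T[1],145,183.8),(*T,145,183.8))"
```

```text
{'clock': 30.05, 'joint_pos': [0.3118, 0.151, -0.3378, 1.0776, -0.0002, 0.3244], 'eef_pos': [0.4048, 0.1304, 0.1467], 'tool_rot': [0.0063, 1.0, 0.0006, 0.0021], 'ft_force': [0.1096, 0.4157, -4.6227], 'grip_width': 0.039, 'grasp_force': 62.195}
L score 0.83 at0 0.78 shift mm dx,dy 8 -5
M score 0.43 at0 -0.22 shift mm dx,dy 63 -32
R score 0.43 at0 0.14 shift mm dx,dy 65 79
traycup 215 [0.6486 0.2958 0.0581] [0.045 0.046 0.025] 0.0615
traycup 218 [0.6413 0.3705 0.0594] [0.043 0.045 0.028] 0.0617
327 [130. -23. -94.] [174.  38. -49.] [ 0.15148969  0.00749669 -0.05869765]
[406.89530644 309.81132856]
start [404.3 130.2 146.  179.3]
(390, np.float64(309.81132855911756), 145, 183.8) -> [0.055, 0.598, 0.003] yaw -0.101
(np.float64(406.8953064413005), np.float64(309.81132855911756), 145, 183.8) -> [-0.001, 0.599, 0.003] yaw -0.101
```

The L template still matches at 0.83 (possibly the shadow edge), so I'll check that the cup is really in the jaws.

```bash
python3 -c "
from h import *
c=cam('top'); save(c,'g4.png',(170,140,370,260),4)"
```

```text
(no output)
```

View pics/g4.png

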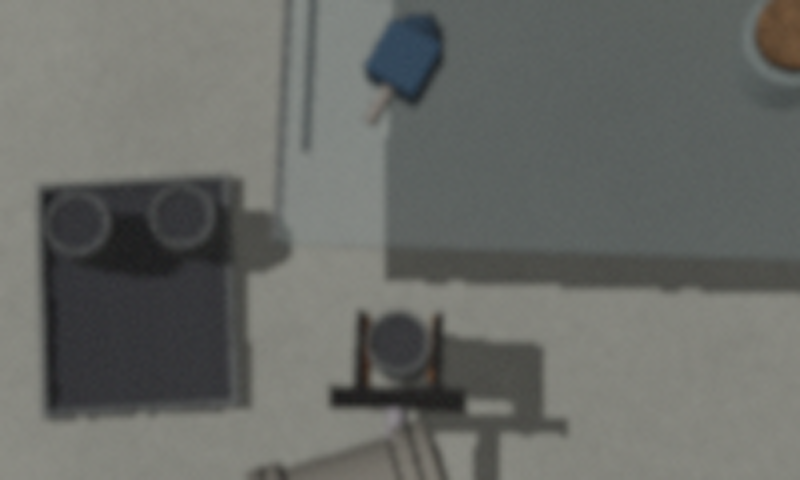

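The third cup is in the jaws at (398,342), two cups stand in the tray at (78,222) and (182,215), and nothing is left under the shelf. Moving to the tray.

Emit:
{"fn": "jog_arm", "kwargs": {"deltas": [{"delta_pos": [0.01,0.04,0],"yaw": 0,"fingers": 0.43},{"delta_pos": [0.01,0.12,0],"yaw": -0.02,"fingers": 0.43},{"delta_pos": [0.01,0.22,0],"yaw": -0.04,"fingers": 0.43},{"delta_pos": [0.01,0.33,0],"yaw": -0.06,"fingers": 0.43},{"delta_pos": [0.005,0.44,0],"yaw": -0.08,"fingers": 0.43},{"delta_pos": [0,0.53,0],"yaw": -0.1,"fingers": 0.43},{"delta_pos": [0,0.585,0],"yaw": -0.101,"fingers": 0.43},{"delta_pos": [0,0.599,0],"yaw": -0.101,"fingers": 0.43},{"delta_pos": [0,0.599,0],"yaw": -0.101,"fingers": 0.43}]}}

```text
clock: 31.05
eef_pos: [0.4044, 0.3095, 0.1446]
tool_rot: [-0.034, 0.999, -0.001, -0.001]
ft_force: [-0.2, 0.5, -5.2]
grip_width: 0.0394
grasp_force: 62.3
```

```bash
python3 -c "
from h import *
st(); c=cam('top'); P=cloud(c)
k=(P[...,0]<.58)&(P[...,0]>.535)&(P[...,1]>.25)&(P[...,1]<.4)&(P[...,2]>.07)&(P[...,2]<.11); Q=P[k]; print(Q.min(0),Q.max(0),np.median(Q,0))"
```

```text
{'clock': 31.05, 'joint_pos': [0.6535, 0.315, -0.1272, 1.1304, -0.0004, 0.586], 'eef_pos': [0.4044, 0.3095, 0.1446], 'tool_rot': [-0.0338, 0.9994, -0.0007, -0.0006], 'ft_force': [-0.2119, 0.5432, -5.1943], 'grip_width': 0.0394, 'grasp_force': 62.2674}
[0.53542464 0.29770879 0.0702083 ] [0.5769741  0.36031054 0.09674583] [0.55578205 0.32829057 0.08548224]
```

Emit:
{"fn": "jog_arm", "kwargs": {"deltas": [{"delta_pos": [0,0,0.03],"yaw": 0,"fingers": 0.43},{"delta_pos": [0,0,0.06],"yaw": 0,"fingers": 0.43},{"delta_pos": [0,0,0.078],"yaw": 0,"fingers": 0.43},{"delta_pos": [0,0,0.082],"yaw": 0,"fingers": 0.43},{"delta_pos": [0,0,0.082],"yaw": 0,"fingers": 0.43},{"delta_pos": [0,0,0.082],"yaw": 0,"fingers": 0.47},{"delta_pos": [0,0.003,0.082],"yaw": 0,"fingers": 0.52},{"delta_pos": [0,0.008,0.082],"yaw": 0,"fingers": 0.56},{"delta_pos": [0,0.013,0.082],"yaw": 0,"fingers": 0.6},{"delta_pos": [0,0.018,0.082],"yaw": 0,"fingers": 0.64},{"delta_pos": [0,0.018,0.082],"yaw": 0,"fingers": 0.64},{"delta_pos": [0,0.018,0.082],"yaw": 0,"fingers": 0.64}]}}

```text
clock: 32.3
eef_pos: [0.4047, 0.3151, 0.1206]
tool_rot: [-0.034, 0.999, 0.0, 0.0]
ft_force: [-0.6, -1.3, -4.1]
grip_width: 0.0543
grasp_force: 13.9
```

Emit:
{"fn": "jog_arm", "kwargs": {"deltas": [{"delta_pos": [0,0,-0.03],"yaw": 0,"fingers": 0.64},{"delta_pos": [0,0,-0.09],"yaw": 0,"fingers": 0.64},{"delta_pos": [0,0,-0.17],"yaw": 0,"fingers": 0.64},{"delta_pos": [0,0,-0.25],"yaw": 0,"fingers": 0.64},{"delta_pos": [0,-0.05,-0.26],"yaw": 0,"fingers": 0.64},{"delta_pos": [0,-0.15,-0.26],"yaw": 0.02,"fingers": 0.64},{"delta_pos": [0,-0.28,-0.26],"yaw": 0.04,"fingers": 0.64},{"delta_pos": [0,-0.42,-0.26],"yaw": 0.06,"fingers": 0.64},{"delta_pos": [0,-0.56,-0.26],"yaw": 0.08,"fingers": 0.64},{"delta_pos": [0,-0.7,-0.26],"yaw": 0.1,"fingers": 0.64},{"delta_pos": [0,-0.8,-0.26],"yaw": 0.1,"fingers": 0.64},{"delta_pos": [0,-0.85,-0.26],"yaw": 0.1,"fingers": 0.64}]}}

```text
clock: 33.5
eef_pos: [0.4206, 0.0572, 0.1982]
tool_rot: [0.008, 1.0, -0.001, -0.0]
ft_force: [0.9, 0.9, -4.1]
grip_width: 0.0545
grasp_force: 13.9
```

```bash
python3 -c "
from h import *
st(); c=cam('top'); traycups(c); rows((405,-200,195,178))"
```

```text
{'clock': 33.5, 'joint_pos': [0.1362, 0.1115, -0.2415, 1.219, -0.0013, 0.1514], 'eef_pos': [0.4206, 0.0572, 0.1982], 'tool_rot': [0.0076, 1.0, -0.0007, -0.0005], 'ft_force': [0.9318, 0.9104, -4.1239], 'grip_width': 0.0545, 'grasp_force': 13.8659}
traycup 214 [0.6486 0.2957 0.0589] [0.046 0.045 0.026] 0.0612
traycup 219 [0.6417 0.3704 0.0586] [0.044 0.046 0.027] 0.0614
traycup 222 [0.5573 0.3269 0.058 ] [0.046 0.046 0.024] 0.0614
start [420.7  56.  198.2 179.1]
(405, -200, 195, 178) -> [0.038, -0.854, 0.011] yaw 0.024
```

All three cups are standing in the tray. Now back to the dock.

Emit:
{"fn": "jog_arm", "kwargs": {"deltas": [{"delta_pos": [0.01,-0.06,0],"yaw": 0,"fingers": 0.64},{"delta_pos": [0.02,-0.16,0],"yaw": 0,"fingers": 0.64},{"delta_pos": [0.03,-0.28,0],"yaw": 0,"fingers": 0.64},{"delta_pos": [0.038,-0.41,0],"yaw": 0,"fingers": 0.64},{"delta_pos": [0.038,-0.54,0],"yaw": 0.01,"fingers": 0.64},{"delta_pos": [0.038,-0.67,0],"yaw": 0.02,"fingers": 0.64},{"delta_pos": [0.038,-0.78,0],"yaw": 0.024,"fingers": 0.64},{"delta_pos": [0.038,-0.84,0],"yaw": 0.024,"fingers": 0.64},{"delta_pos": [0.038,-0.854,0],"yaw": 0.024,"fingers": 0.64},{"delta_pos": [0.038,-0.854,0],"yaw": 0.024,"fingers": 0.64}]}}

```text
clock: 34.55
eef_pos: [0.4066, -0.1957, 0.1982]
tool_rot: [0.016, 1.0, 0.0, -0.0]
ft_force: [-0.4, 0.0, -3.9]
grip_width: 0.0548
grasp_force: 13.9
```

```bash
python3 -c "
from h import *
st(); rows((440,-240,195,177),(500,-300,195,175.5),(541.4,-346.3,195,174))"
```

```text
{'clock': 34.55, 'joint_pos': [-0.4488, 0.1639, -0.1797, 1.2284, 0.0004, -0.4168], 'eef_pos': [0.4066, -0.1957, 0.1982], 'tool_rot': [0.016, 0.9999, 0.0004, -0.0004], 'ft_force': [-0.4444, 0.0035, -3.9347], 'grip_width': 0.0548, 'grasp_force': 13.8775}
start [ 406.6 -195.7  198.2  178.2]
(440, -240, 195, 177) -> [-0.116, -0.144, 0.011] yaw 0.026
(500, -300, 195, 175.5) -> [-0.322, -0.338, 0.011] yaw 0.059
(541.4, -346.3, 195, 174) -> [-0.465, -0.488, 0.011] yaw 0.093
```

Emit:
{"fn": "jog_arm", "kwargs": {"deltas": [{"delta_pos": [-0.03,-0.04,0.01],"yaw": 0.01,"fingers": 0.64},{"delta_pos": [-0.08,-0.1,0.01],"yaw": 0.02,"fingers": 0.64},{"delta_pos": [-0.15,-0.17,0.01],"yaw": 0.03,"fingers": 0.64},{"delta_pos": [-0.23,-0.25,0.01],"yaw": 0.045,"fingers": 0.64},{"delta_pos": [-0.31,-0.33,0.01],"yaw": 0.06,"fingers": 0.64},{"delta_pos": [-0.39,-0.41,0.01],"yaw": 0.08,"fingers": 0.64},{"delta_pos": [-0.44,-0.465,0.01],"yaw": 0.093,"fingers": 0.64},{"delta_pos": [-0.465,-0.488,0.01],"yaw": 0.093,"fingers": 0.64},{"delta_pos": [-0.465,-0.488,0.01],"yaw": 0.093,"fingers": 0.64},{"delta_pos": [-0.465,-0.488,0.01],"yaw": 0.093,"fingers": 0.64}]}}

```text
clock: 35.55
eef_pos: [0.5423, -0.3451, 0.1946]
tool_rot: [0.051, 0.999, 0.001, -0.001]
ft_force: [1.0, 0.7, -3.8]
grip_width: 0.0547
grasp_force: 13.9
```

```bash
python3 -c "
from h import *
st(); c=cam('wrist'); save(c,'w4.png'); np.savez('w4.npz',**c); P=cloud(c)
for n,(u,v) in dict(tail=(285,110),sole=(285,160)).items(): print(n,P[v-5:v+5,u-5:u+5].reshape(-1,3).mean(0).round(4))
rows((541.4,-346.3,107,174))"
```

```text
{'clock': 35.55, 'joint_pos': [-0.5668, 0.5482, 0.3682, 1.3929, 0.0002, -0.4644], 'eef_pos': [0.5423, -0.3451, 0.1946], 'tool_rot': [0.0512, 0.9987, 0.0006, -0.0008], 'ft_force': [1.0139, 0.7191, -3.8], 'grip_width': 0.0547, 'grasp_force': 13.8914}
tail [ 0.4732 -0.333   0.0995]
sole [ 0.5073 -0.3363  0.0979]
start [ 542.1 -345.   195.   174.1]
(541.4, -346.3, 107, 174) -> [0.002, -0.005, 0.293] yaw 0.003
```

View pics/w4.png

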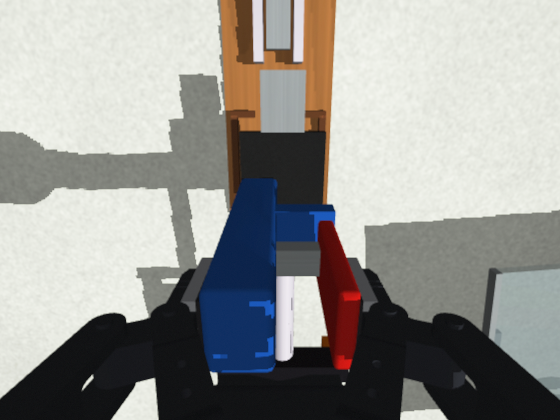

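```bash
python3 -c "
from h import *
c=dict(np.load('w4.npz')); P=cloud(c); z=.0985
for n,u,v in [('tailend',283,71),('tL',305,90),('tR',261,90),('soleL',324,135),('soleR',242,135)]: print(n,(atz(c,u,v,z)*1e3).round(1),(dep(c,u,v)*1e3).round(1))
h=np.radians(-6);o=np.array([540.3,-345.2])
L=lambda p:np.array([[np.cos(h),np.sin(h)],[-np.sin(h),np.cos(h)]])@(np.array(p)-o)
for u,v in [(283,71),(305,90),(261,90),(324,135),(242,135)]: print(L(atz(c,u,v,z)[:2]*1e3).round(1))
k=[P[y,x,2] for y in range(75,175,4) for x in (280,285,290)]; xs=[P[y,x,0] for y in range(75,175,4) for x in (280,285,290)]; print(np.polyfit(xs,k,1))
"
```

```text
tailend [ 449.  -331.6   98.5] [ 449.2 -331.6  101.3]
tL [ 462.2 -318.1   98.5] [ 461.3 -311.     3.1]
tR [ 459.2 -347.3   98.5] [ 459.3 -347.2  100.8]
soleL [ 493.  -307.4   98.5] [ 492.9 -307.5   99.3]
soleR [ 487.2 -363.8   98.5] [ 487.1 -363.7   99.3]
[-92.2   4. ]
[-80.5  18.7]
[-80.4 -10.5]
[-51.   32.6]
[-50.9 -24.1]
[-0.04031096  0.11841476]
```

The reacher is 4 mm off in +y and about 1.5 mm back, within the 8 mm play. I'll correct that and lower it.

Emit:
{"fn": "jog_arm", "kwargs": {"deltas": [{"delta_pos": [-0.005,-0.013,0.05],"yaw": 0,"fingers": 0.64},{"delta_pos": [-0.005,-0.013,0.12],"yaw": 0,"fingers": 0.64},{"delta_pos": [-0.005,-0.013,0.19],"yaw": 0,"fingers": 0.64},{"delta_pos": [-0.005,-0.013,0.24],"yaw": 0,"fingers": 0.64},{"delta_pos": [-0.005,-0.013,0.265],"yaw": 0,"fingers": 0.64},{"delta_pos": [-0.005,-0.013,0.28],"yaw": 0,"fingers": 0.64},{"delta_pos": [-0.005,-0.013,0.288],"yaw": 0,"fingers": 0.64},{"delta_pos": [-0.005,-0.013,0.288],"yaw": 0,"fingers": 0.64}]}}

```text
clock: 36.4
eef_pos: [0.5438, -0.3502, 0.1106]
tool_rot: [0.052, 0.999, -0.0, 0.001]
ft_force: [-0.0, -0.2, -4.3]
grip_width: 0.0547
grasp_force: 14.0
```

```bash
python3 -c "
from h import *
st(); c=cam('wrist'); P=cloud(c)
q=[P[y,x] for y in range(85,170,4) for x in (280,285,290)]; q=np.array(q); print(np.polyfit(q[:,0],q[:,2],1), q[:,2].mean(), q[:5])"
```

```text
{'clock': 36.4, 'joint_pos': [-0.5723, 0.5982, 0.2315, 1.2022, 0.0002, -0.469], 'eef_pos': [0.5438, -0.3502, 0.1106], 'tool_rot': [0.0516, 0.9987, -0.0004, 0.0009], 'ft_force': [-0.028, -0.2353, -4.3002], 'grip_width': 0.0547, 'grasp_force': 13.9795}
[-0.03803987  0.03311396] 0.014584779913993099 [[ 0.45932284 -0.33966155  0.01646702]
 [ 0.45965164 -0.33638961  0.01605827]
 [ 0.4599769  -0.33309986  0.01544859]
 [ 0.46177198 -0.33990965  0.01501119]
 [ 0.46210734 -0.3366056   0.01453686]]
```

Emit:
{"fn": "jog_arm", "kwargs": {"deltas": [{"delta_pos": [0,0,0.004],"yaw": 0,"fingers": 0.64},{"delta_pos": [0,0,0.008],"yaw": 0,"fingers": 0.64},{"delta_pos": [0,0,0.011],"yaw": 0,"fingers": 0.64},{"delta_pos": [0,0,0.011],"yaw": 0,"fingers": 0.64},{"delta_pos": [0,0,0.011],"yaw": 0,"fingers": 0.68},{"delta_pos": [0,0,0.011],"yaw": 0,"fingers": 0.72},{"delta_pos": [0,0,0.011],"yaw": 0,"fingers": 0.8},{"delta_pos": [0,0,0.011],"yaw": 0,"fingers": 0.9},{"delta_pos": [0,0,0.011],"yaw": 0,"fingers": 1},{"delta_pos": [0,0,0.011],"yaw": 0,"fingers": 1},{"delta_pos": [0,0,0.011],"yaw": 0,"fingers": 1}]}}

```text
clock: 37.55
eef_pos: [0.5434, -0.3501, 0.1057]
tool_rot: [0.052, 0.999, 0.0, -0.0]
ft_force: [-0.0, -0.1, 0.3]
grip_width: 0.0852
grasp_force: 0.0
```

```bash
python3 -c "
from h import *
st(); c=cam('wrist'); np.savez('w5.npz',**c); P=cloud(c)
q=[P[y,x] for y in range(85,170,4) for x in (280,285,290)]; q=np.array(q); print(np.polyfit(q[:,0],q[:,2],1), q[:,2].mean())
# tail outline at z .012
Z=P[...,2]; im=c['image'].astype(int)
for v in (95,110,150): print(v,[int(x) for x in np.where((abs(Z[v]-.012)<.004))[0][[0,-1]]] if (abs(Z[v]-.012)<.004).any() else '', im[v,285])
save(c,'w5.png')"
```

```text
{'clock': 37.55, 'joint_pos': [-0.5724, 0.6026, 0.2259, 1.1944, -0.0, -0.4689], 'eef_pos': [0.5434, -0.3501, 0.1057], 'tool_rot': [0.0517, 0.9987, 0.0, -0.0001], 'ft_force': [-0.0015, -0.113, 0.3264], 'grip_width': 0.0852, 'grasp_force': 0.0}
[0.00195474 0.01090838] 0.011858769263936704
95 [255, 300] [164 169 169]
110 [256, 299] [162 169 169]
150 [221, 348] [33 33 34]
```

View pics/w5.png

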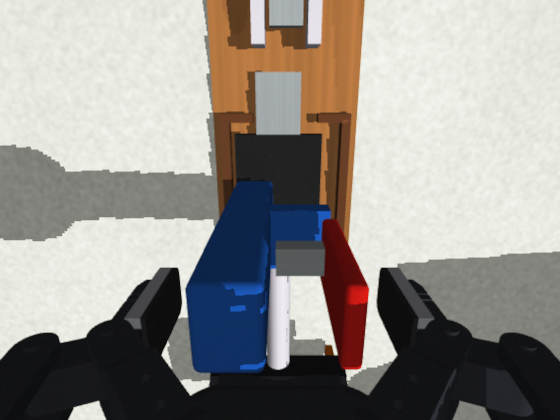

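```bash
python3 -c "
from h import *
c=dict(np.load('w5.npz')); h=np.radians(-6);o=np.array([540.3,-345.2])
L=lambda p:np.array([[np.cos(h),np.sin(h)],[-np.sin(h),np.cos(h)]])@(np.array(p)-o)
for n,u,v,z in [('tailend',278,72,.012),('tL',301,100,.012),('tR',255.5,100,.012),('sL',322,140,.012),('sR',236,140,.012),('wallLin',340,125,.014),('wallRin',231,125,.014),('railL',308,44,.02),('railR',264,44,.02),('baseL',362,100,.004),('baseR',212,100,.004),('tongue',286,25,.024),('rearwall top',240,122,.014),('soleback',285,134,.012)]: print(n,L(atz(c,u,v,z)[:2]*1e3).round(1),(dep(c,u,v)*1e3).round(1))"
```

```text
tailend [-89.7  -4.2] [ 450.6 -339.9   12.3]
tL [-72.4  11.1] [ 469.6 -326.1    4.2]
tR [-72.4 -19.1] [ 466.3 -356.6   11.7]
sL [-46.1  26.1] [ 498.3 -313.4    3.4]
sR [-46.1 -33. ] [ 491.1 -373.4   10.9]
wallLin [-56.4  37.6] [ 488.7 -301.1    8.9]
wallRin [-56.3 -35.8] [ 481.3 -376.4    3.2]
railL [-105.2   14.2] [ 437.1 -320.    20. ]
railR [-105.2  -12.7] [ 434.1 -346.9   18.7]
baseL [-72.4  53.5] [ 4.741e+02 -2.834e+02 -3.000e-01]
baseR [-72.3 -49.5] [ 463.3 -386.9    3.5]
tongue [-115.     0.6] [ 425.7 -332.5   22.2]
rearwall top [-58.3 -29.6] [ 479.2 -368.5   14.3]
soleback [-50.2   0.6] [ 490.4 -339.3   13. ]
```

The reacher stands level in its seat but about 5 mm off toward -y. I'll re-centre it by shifting the hand, a light squeeze and a release.

Emit:
{"fn": "jog_arm", "kwargs": {"deltas": [{"delta_pos": [0,0.01,0],"yaw": 0,"fingers": 1},{"delta_pos": [0,0.018,0],"yaw": 0,"fingers": 0.9},{"delta_pos": [0,0.018,0],"yaw": 0,"fingers": 0.8},{"delta_pos": [0,0.018,0],"yaw": 0,"fingers": 0.72},{"delta_pos": [0,0.018,0],"yaw": 0,"fingers": 0.68},{"delta_pos": [0,0.018,0],"yaw": 0,"fingers": 0.68},{"delta_pos": [0,0.018,0],"yaw": 0,"fingers": 0.68},{"delta_pos": [0,0.018,0],"yaw": 0,"fingers": 0.72},{"delta_pos": [0,0.018,0],"yaw": 0,"fingers": 0.8},{"delta_pos": [0,0.018,0],"yaw": 0,"fingers": 0.9},{"delta_pos": [0,0.018,0],"yaw": 0,"fingers": 1},{"delta_pos": [0,0.018,0],"yaw": 0,"fingers": 1}]}}

```text
clock: 38.8
eef_pos: [0.5438, -0.3441, 0.1054]
tool_rot: [0.051, 0.999, 0.001, -0.0]
ft_force: [0.1, -0.5, 0.3]
grip_width: 0.0856
grasp_force: 0.0
```

Emit:
{"fn": "jog_arm", "kwargs": {"deltas": [{"delta_pos": [0,0,-0.05],"yaw": 0,"fingers": 1},{"delta_pos": [0,0,-0.12],"yaw": 0,"fingers": 1},{"delta_pos": [0,0,-0.22],"yaw": 0,"fingers": 1},{"delta_pos": [0,0,-0.32],"yaw": 0,"fingers": 1},{"delta_pos": [0,0,-0.39],"yaw": 0,"fingers": 1},{"delta_pos": [0,0,-0.4],"yaw": 0,"fingers": 1},{"delta_pos": [0,0,-0.4],"yaw": 0,"fingers": 1}]}}

```text
clock: 39.5
eef_pos: [0.5442, -0.3447, 0.2261]
tool_rot: [0.052, 0.999, -0.0, 0.0]
ft_force: [-0.3, 0.5, -0.4]
grip_width: 0.0859
grasp_force: 0.0
```

```bash
python3 -c "
from h import *
st(); c=cam('wrist'); np.savez('w6.npz',**c); P=cloud(c); im=c['image'].astype(int)
h=np.radians(-6);o=np.array([540.3,-345.2])
R=np.array([[np.cos(h),np.sin(h)],[-np.sin(h),np.cos(h)]])
Q=P.copy(); Q[...,:2]=(P[...,:2]*1e3-o)@R.T; Q[...,2]*=1e3
gray=(im.max(-1)-im.min(-1)<25)
k=gray&(abs(Q[...,1])<25)&(abs(Q[...,2]-12)<4)&(Q[...,0]>-88)&(Q[...,0]<-60)&(im.mean(-1)>100); print('tail y',np.percentile(Q[k][:,1],[1,99]),Q[k][:,2].mean())
k=(im.max(-1)<60)&(abs(Q[...,1])<45)&(abs(Q[...,2]-12)<5)&(Q[...,0]>-48)&(Q[...,0]<-30); print('sole y',np.percentile(Q[k][:,1],[1,99]),Q[k][:,2].mean())
k=(im[...,0]>im[...,2]+25)&(Q[...,0]>-110)&(Q[...,0]<-70)&(abs(Q[...,2]-4)<3); print('base y',np.percentile(Q[k][:,1],[1,99]))
k=(abs(Q[...,2]-20)<5)&(Q[...,0]>-118)&(Q[...,0]<-104); print('rails y',np.percentile(Q[k][:,1],[1,99]))
rows((542,-346,230,174),(352,-326,230,174))"
```

```text
{'clock': 39.5, 'joint_pos': [-0.5647, 0.5402, 0.4358, 1.4655, 0.0003, -0.4614], 'eef_pos': [0.5442, -0.3447, 0.2261], 'tool_rot': [0.0516, 0.9987, -0.0001, 0.0005], 'ft_force': [-0.2845, 0.5315, -0.435], 'grip_width': 0.0859, 'grasp_force': 0.0}
tail y [-17.91612903  11.03226673] 11.782251275013415
sole y [-32.09100043  38.14483417] 11.77311248967782
base y [-49.05759925  49.34651673]
rails y [-20.50929326  20.68328345]
start [ 543.6 -344.4  224.7  174.1]
(542, -346, 230, 174) -> [0.005, -0.006, -0.018] yaw 0.002
(352, -326, 230, 174) -> [0.642, -0.005, -0.018] yaw 0.002
```

```bash
python3 -c "
from h import *
c=dict(np.load('w6.npz')); P=cloud(c); im=c['image'].astype(int)
h=np.radians(-6);o=np.array([540.3,-345.2]); R=np.array([[np.cos(h),np.sin(h)],[-np.sin(h),np.cos(h)]])
Q=P.copy(); Q[...,:2]=(P[...,:2]*1e3-o)@R.T; Q[...,2]*=1e3
def rep(n,k): q=Q[k]; print(n,k.sum(),np.percentile(q,[2,98],axis=0).round(1).tolist())
rep('head',(im.max(-1)<60)&(abs(Q[...,2]-62)<4)&(Q[...,0]>100)&(Q[...,0]<130)&(abs(Q[...,1])<60))
rep('palmtop',(im[...,2]>im[...,0]+30)&(Q[...,2]>148)&(abs(Q[...,0])<30))
rep('trigtop',(im[...,0]>im[...,2]+60)&(Q[...,2]>148)&(abs(Q[...,0])<30))
for a in (-85,-75,-65):
  k=(abs(Q[...,1])<25)&(abs(Q[...,2]-12)<4)&(abs(Q[...,0]-a)<4)&(im.mean(-1)>100)&(im.max(-1)-im.min(-1)<25); rep('tail%d'%a,k)
"
```

```text
head 1318 [[107.2, -48.9, 58.5], [126.8, 42.7, 63.2]]
palmtop 1887 [[-18.1, -31.5, 150.2], [15.5, -7.5, 155.1]]
trigtop 532 [[-17.0, 19.2, 150.4], [14.8, 26.6, 154.0]]
tail-85 248 [[-88.5, -17.8, 10.2], [-81.0, 10.9, 13.3]]
tail-75 238 [[-78.2, -18.0, 10.2], [-71.5, 11.0, 13.4]]
tail-65 232 [[-68.6, -17.1, 10.3], [-61.8, 11.0, 13.3]]
```

The reacher is square in its seat with a -3 mm offset, well within the 8 mm play. Now to push the lock home.

Emit:
{"fn": "jog_arm", "kwargs": {"deltas": [{"delta_pos": [0.05,0,-0.01],"yaw": 0.002,"fingers": 1},{"delta_pos": [0.14,0,-0.01],"yaw": 0.002,"fingers": 0.9},{"delta_pos": [0.26,0,-0.01],"yaw": 0.002,"fingers": 0.8},{"delta_pos": [0.38,0,-0.01],"yaw": 0.002,"fingers": 0.7},{"delta_pos": [0.5,0,-0.01],"yaw": 0.002,"fingers": 0.7},{"delta_pos": [0.59,0,-0.01],"yaw": 0.002,"fingers": 0.7},{"delta_pos": [0.625,0,-0.01],"yaw": 0.002,"fingers": 0.7},{"delta_pos": [0.628,0,-0.01],"yaw": 0.002,"fingers": 0.7},{"delta_pos": [0.628,0,-0.01],"yaw": 0.002,"fingers": 0.7}]}}

```text
clock: 40.45
eef_pos: [0.357, -0.3254, 0.2283]
tool_rot: [0.053, 0.999, 0.0, 0.0]
ft_force: [-0.6, -0.5, 1.1]
grip_width: 0.0598
grasp_force: 0.0
```

```bash
python3 -c "
from h import *
st(); c=cam('wrist'); P=cloud(c); im=c['image'].astype(int)
k=(im[...,0]>im[...,2]+60)&(im[...,1]<80)&(P[...,2]>.06)&(P[...,2]<.072)&(P[...,0]<.42); q=P[k]; print('knob top',k.sum(),np.percentile(q,[2,98],axis=0).round(4).tolist(),q.mean(0))
rows((*(q.mean(0)[:2]*1e3).round(1),35,174))"
```

```text
{'clock': 40.45, 'joint_pos': [-0.7393, 0.2087, -0.0439, 1.3185, 0.0004, -0.6341], 'eef_pos': [0.357, -0.3254, 0.2283], 'tool_rot': [0.0525, 0.9986, 0.0003, 0.0], 'ft_force': [-0.6008, -0.4888, 1.1326], 'grip_width': 0.0598, 'grasp_force': 0.0}
knob top 532 [[0.3465, -0.3371, 0.0639], [0.365, -0.3134, 0.0672]] [ 0.35542403 -0.32523666  0.06573721]
start [ 357.4 -325.4  228.4  174. ]
(np.float64(355.4), np.float64(-325.2), 35, 174) -> [0.007, 0.0, 0.645] yaw 0.0
```

Emit:
{"fn": "jog_arm", "kwargs": {"deltas": [{"delta_pos": [0.006,0,0.12],"yaw": 0,"fingers": 0.7},{"delta_pos": [0.006,0,0.26],"yaw": 0,"fingers": 0.7},{"delta_pos": [0.006,0,0.4],"yaw": 0,"fingers": 0.7},{"delta_pos": [0.006,0,0.53],"yaw": 0,"fingers": 0.7},{"delta_pos": [0.006,0,0.62],"yaw": 0,"fingers": 0.7},{"delta_pos": [0.006,0,0.643],"yaw": 0,"fingers": 0.6},{"delta_pos": [0.006,0,0.643],"yaw": 0,"fingers": 0.3},{"delta_pos": [0.006,0,0.643],"yaw": 0,"fingers": 0.1},{"delta_pos": [0.006,0,0.643],"yaw": 0,"fingers": 0.1},{"delta_pos": [0.006,0,0.643],"yaw": 0,"fingers": 0.1},{"delta_pos": [0.006,0,0.643],"yaw": 0,"fingers": 0.1},{"delta_pos": [0.006,0,0.643],"yaw": 0,"fingers": 0.1}]}}

```text
clock: 41.7
eef_pos: [0.3559, -0.3265, 0.037]
tool_rot: [0.053, 0.999, -0.001, 0.001]
ft_force: [1.3, -4.5, -6.7]
grip_width: 0.0251
grasp_force: 61.0
```

Emit:
{"fn": "jog_arm", "kwargs": {"deltas": [{"delta_pos": [-0.03,0,0],"yaw": 0,"fingers": 0.1},{"delta_pos": [-0.06,0,0],"yaw": 0,"fingers": 0.1},{"delta_pos": [-0.09,0,0],"yaw": 0,"fingers": 0.1},{"delta_pos": [-0.12,0,0],"yaw": 0,"fingers": 0.1},{"delta_pos": [-0.14,0,0],"yaw": 0,"fingers": 0.1},{"delta_pos": [-0.155,0,0],"yaw": 0,"fingers": 0.1},{"delta_pos": [-0.16,0,0],"yaw": 0,"fingers": 0.1},{"delta_pos": [-0.16,0,0],"yaw": 0,"fingers": 0.1}]}}

```text
clock: 42.5
eef_pos: [0.4006, -0.3311, 0.0369]
tool_rot: [0.053, 0.999, -0.001, -0.002]
ft_force: [-6.9, -4.8, -0.1]
grip_width: 0.0251
grasp_force: 62.1
```

Emit:
{"fn": "jog_arm", "kwargs": {"deltas": [{"delta_pos": [-0.16,0,0],"yaw": 0,"fingers": 0.1},{"delta_pos": [0,0,0],"yaw": 0,"fingers": 0.7},{"delta_pos": [0,0,0],"yaw": 0,"fingers": 0.7},{"delta_pos": [0,0,0],"yaw": 0,"fingers": 0.7}]}}

```text
clock: 42.9
eef_pos: [0.4018, -0.3298, 0.0363]
tool_rot: [0.053, 0.999, 0.001, 0.0]
ft_force: [1.0, 0.6, 1.0]
grip_width: 0.0596
grasp_force: 0.0
```

That first row was a slip of mine: it pushed on against the end stop. I'll rise and check the lock, the reacher and the rest of the scene.

Emit:
{"fn": "jog_arm", "kwargs": {"deltas": [{"delta_pos": [0,0,-0.1],"yaw": 0,"fingers": 0.7},{"delta_pos": [0,0,-0.24],"yaw": 0,"fingers": 0.7},{"delta_pos": [0,0,-0.4],"yaw": 0,"fingers": 0.7},{"delta_pos": [0,0,-0.54],"yaw": 0,"fingers": 0.7},{"delta_pos": [0,0,-0.64],"yaw": 0,"fingers": 0.7},{"delta_pos": [0.08,0,-0.65],"yaw": 0,"fingers": 0.7},{"delta_pos": [0.16,0,-0.65],"yaw": 0,"fingers": 0.7},{"delta_pos": [0.16,0,-0.65],"yaw": 0,"fingers": 0.7}]}}

```text
clock: 43.7
eef_pos: [0.3542, -0.325, 0.2342]
tool_rot: [0.053, 0.999, -0.002, 0.002]
ft_force: [-0.2, -0.9, 0.4]
grip_width: 0.0602
grasp_force: 0.0
```

```bash
python3 -c "
from h import *
st(); c=cam('wrist'); P=cloud(c); im=c['image'].astype(int); save(c,'w7.png')
h=np.radians(-6);o=np.array([540.3,-345.2]); R=np.array([[np.cos(h),np.sin(h)],[-np.sin(h),np.cos(h)]])
Q=P.copy(); Q[...,:2]=(P[...,:2]*1e3-o)@R.T; Q[...,2]*=1e3
def rep(n,k): q=Q[k]; print(n,k.sum(),np.percentile(q,[2,98],axis=0).round(1).tolist() if k.any() else '')
rep('knob',(im[...,0]>im[...,2]+60)&(im[...,1]<80)&(abs(Q[...,2]-66)<4)&(Q[...,0]<-100))
rep('palm',(im[...,2]>im[...,0]+30)&(Q[...,2]>148)&(abs(Q[...,0])<30))
rep('trig',(im[...,0]>im[...,2]+60)&(Q[...,2]>148)&(abs(Q[...,0])<30))
rep('head',(im.max(-1)<60)&(abs(Q[...,2]-62)<4)&(Q[...,0]>100)&(Q[...,0]<130)&(abs(Q[...,1])<60))
t=cam('top'); traycups(t); rows((300,-300,250,174))
a=np.load('top0.npz')['image'].astype(int); d=abs(t['image'].astype(int)-a).sum(-1)
for n,(u0,v0,u1,v1) in dict(menorah=(105,145,160,345),jar=(350,128,385,170),dreidel=(258,140,285,170)).items(): print(n,d[v0:v1,u0:u1].mean().round(1),(d[v0:v1,u0:u1]>60).sum())"
```

```text
{'clock': 43.7, 'joint_pos': [-0.7426, 0.1969, -0.0435, 1.3251, 0.0004, -0.6367], 'eef_pos': [0.3542, -0.325, 0.2342], 'tool_rot': [0.0529, 0.9986, -0.0015, 0.0022], 'ft_force': [-0.174, -0.8667, 0.3682], 'grip_width': 0.0602, 'grasp_force': 0.0}
knob 453 [[-149.7, -11.4, 64.1], [-131.7, 12.2, 67.4]]
palm 0 
trig 0 
head 0 
traycup 212 [0.6481 0.2959 0.0585] [0.044 0.046 0.025] 0.0611
traycup 220 [0.6418 0.3703 0.0589] [0.045 0.046 0.026] 0.0612
traycup 222 [0.557  0.3275 0.0586] [0.046 0.044 0.026] 0.0609
start [ 355.9 -325.5  233.3  174. ]
(300, -300, 250, 174) -> [0.194, 0.065, -0.056] yaw -0.0
menorah 4.0 0
jar 3.3 0
dreidel 3.4 0
```

View pics/w7.png

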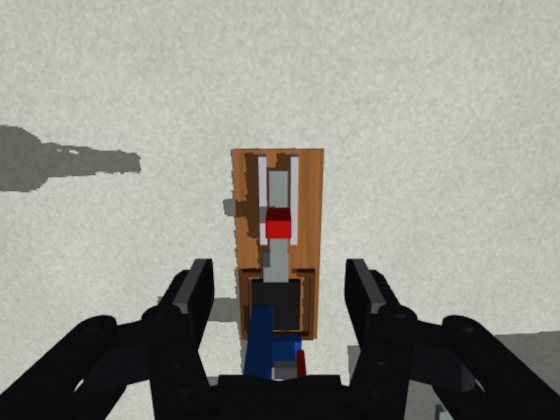

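The knob is back at dock x -140.7 mm, the same as at the start. The tail is under the tongue at (277,265), and the reacher stands in its seat. The cups, menorah, jar and dreidel are as they should be. Handing in.

```bash
python3 -c "
from workcell import bot
print(bot.job_done())"
```

```text
the job is handed in; nothing more can be done
None
```

I handed the job in at about 44 s: all three cups stand upright in the tray, the reacher is back in its dock (about 3 mm off centre, within its play), and the lock is pushed home. The menorah, jar and dreidel showed no change in the camera check; one stray row pushed the lock hard against its stop for 0.1 s, and I did not see its peak force.

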